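Knock a stuck desiccant cartridge out of its bay and dock it

TASK

The desiccant cartridge is stuck in the sloping bay of the dry-air unit. Take the drift from its rest, press the cartridge out from behind through the access hole in the bay's back wall until its head stands about 45 mm out of the mouth but is still held, and lay the drift back on its rest; then draw the cartridge out by hand and set it down flat in the regenerating dock, tail to the far end, so that it holds the presence lever right down. Press steadily without hammering, drop neither cartridge nor drift on the bench, and leave the glassware and the tape where they stand.

Things in the scene. Friction and masses are not known exactly. Their poses are not given: they have to be found in the camera images.
- drier: the dry-air unit, fixed: a white wedge-shaped box, 118 x 90 mm on the bench, about 175 mm high at the back, that carries the sloping bay on top. Origin: on the bench under its centre, x away from the robot; the bay's origin is at x -55, z 86 mm
- drier_bay: the bay, an aluminium sleeve sloping 30 degrees over level; inside 54.5 wide (y), 36.5 high (z), 96 deep (x), walls 5 mm. Low end (mouth) open, facing the robot; high end shut by a wall 8 mm thick with the access hole. Origin: middle of the bay's floor at the mouth; x up the slope to the back wall, y level, z square to the floor
- bay_spring (a joint): sprung steel plate in the bay's roof, 10 to 32 mm in from the mouth, that clamps the cartridge: moving the cartridge along the bay takes 7 to 15 N, and it stays where it is left as long as the plate bears on it. 0: bearing on the cartridge; -0.002: bay empty under it
- access_hole (a point): centre of the round access hole, diameter 22 mm, on the outer face of the bay's back wall (x 104, y 0, z 17 mm in the bay's frame). The hole runs along the bay's x. When the drift's collar meets this face, the head stands 50 mm out of the mouth
- cartridge: the desiccant cartridge, a grey block 90 (x) x 52 (y) x 34 mm (z), about 0.25 kg, loose but stuck in the bay. Origin: centre of its 90 x 52 mm underside; x from head to tail, along the bay's x at the start. Its head (ribbed) is 5 mm inside the mouth, too deep to grip. Its sides may be gripped anywhere, across y
- cartridge_head (a point): centre of the cartridge's head face (-45, 0, 17 mm in its frame)
- cartridge_tail (a point): centre of the cartridge's tail face, flat, with a steel disc, looking at the access hole (45, 0, 17 mm in its frame)
- cartridge_middle (a point): centre of the cartridge's volume (0, 0, 17 mm in its frame)
- drift: the knock-out drift, a hand tool lying level on its rest, tip towards the robot, 0.18 kg. Origin: on its axis, at the place to grip; x along the axis from tip to handle end, z up. Black handle x -30 to 50 mm, flat sides 18 mm apart (y), 20 mm high (z); steel collar, diameter 28, x -36 to -30; steel shaft, diameter 14, x -100 (tip) to -36
- drift_tip (a point): tip of the drift, on its axis (-100, 0, 0 mm in its frame)
- drift_rest: the drift's rest, fixed: base plate 150 x 60 x 6 mm and two uprights 10 mm thick: a V for the shaft at x -75 mm, and an open flared saddle, 26 mm wide, for the handle's end at x 42 mm; both up to 62 mm high. Origin: on the bench under the drift's origin when it lies home (46 mm higher); same axes as the drift. Nothing stands between the uprights
- dock: the regenerating dock, fixed: white base 150 x 96 mm with a grey cradle. Origin: on the bench under the cradle's centre; x away from the robot, z up. Cradle floor 24 mm over the bench; end stops with inner faces at x +-52 mm, side guides with inner faces at y +-31 mm along the far half only (x 6 to 56 mm); these rise 8 mm over the floor
- dock_lever (a joint): hinged steel lever of the dock's presence switch, in a slot along the middle of the cradle floor: hinge at x 4 mm, free end with a roller at x 36 mm in the dock's frame. 0: sprung up, top of the roller 12 mm over the floor; 0.35: pressed level with the floor, which takes about 0.4 N at the roller
- pipette_carousel: red round pipette stand at the back right, fixed, about 270 mm across and over 500 mm high, with glass pipettes standing in it that lean outwards: keep the hand and arm clear of it. Origin: on the bench under its centre
- short_flask: tall-necked volumetric flask with stopper, 129 x 129 x 334 mm, loose, at the back left; origin under its centre
- erlenmeyer: conical glass flask, 115 x 115 x 201 mm, loose, at the back behind the dry-air unit's right side; origin under its centre
- evaporating_dish: white porcelain dish, 82 x 82 x 31 mm, loose, on the right; origin under its centre
- petri_dish: flat glass dish, 102 x 102 x 20 mm, loose, on the right; origin under its centre
- tape_roll: roll of brown tape lying flat, 89 x 89 x 19 mm, loose, at the front right; origin under its centre

How it is judged (in metres and radians):
On the way, in this order (a step that is already met when the one before it is completed fails the run):
1. the cartridge is pressed out from behind: its head stands 35 to 65 mm out of the mouth while the drift's tip, inside the bay, is at its tail (x of cartridge_head in the frame of drier_bay between -0.065 and -0.035 m and distance between drift_tip and cartridge_tail below 0.015 m and x of drift_tip in the frame of drier_bay below 0.085 m), for 0.1 s.
2. the drift lies on its rest again while the cartridge is still held in the bay (z of drift in the frame of drift_rest between 0.04 and 0.052 m and horizontal distance between drift and drift_rest below 0.015 m and linear speed of drift below 0.03 m/s and x of cartridge_head in the frame of drier_bay above -0.07 m), for 0.2 s.
At the end, for the whole second after the job is handed in: Cartridge flat (0.06 rad) on its underside in the dock, tail to the far end, middle within 12 mm lengthwise and 10 mm sideways of the cradle's centre, lever held down (over 0.30); drift on its rest within 15 mm and 0.15 rad of its place, 40 to 52 mm high; both still (z of cartridge_middle in the frame of dock between 0.037 and 0.045 m and x of cartridge_middle in the frame of dock between -0.012 and 0.012 m and y of cartridge_middle in the frame of dock between -0.01 and 0.01 m and angle between cartridge's own z axis and vertical below 0.06 rad and x of cartridge_tail in the frame of dock above 0.03 m and value of joint dock_lever above 0.3 rad and linear speed of each of cartridge, drift below 0.02 m/s and z of drift in the frame of drift_rest between 0.04 and 0.052 m and horizontal distance between drift and drift_rest below 0.015 m and angle between the x axis of drift and the x axis of drift_rest, either way round below 0.15 rad); the robot touches nothing.
It fails at once if the cartridge falls on the bench (height (world z) of cartridge_middle below 0.032 m).
It fails at once if the drift falls on the bench (height (world z) of drift below 0.025 m).
It fails at once if the drift hammers on the cartridge (over 45 N) (contact force between drift and cartridge above 45 N).
It fails at once if glassware or the tape is shifted by more than 20 mm (distance of any of short_flask, erlenmeyer, evaporating_dish, petri_dish, tape_roll from where it was at the start of the episode above 0.02 m).
It also fails if it takes over 72 s, if anything falls off the work surface, if the arm or the gripper's body presses on something with over 40 N, if the wrist force passes 120 N, or if a joint passes its speed limit or range.

ROBOT

A 6-joint arm with a two-finger parallel gripper is mounted at the origin on a cart in front of the work surface, level with it; the furniture and walls round the work are solid. World frame = base frame: x ahead of the robot, y to its left, z up, the work surface at z = 0. Lengths are in mm, angles in rad, forces in N, time in s.
With the tool pointing down it reaches from about 325 to 900 mm from the base axis. Payload 6.1 kg.
Tool frame: the origin (TCP) lies at the very end of the fingers, on their centre line; the grasp point (between the pads) lies 19 mm behind it; y points along the fingers, z is the direction in which the jaws open and shut, and the axes are right-handed (so a half turn about y gives the same grasp; the last joint's range is limited). The gripper opens to 85 mm and grips with 20 to 120 N. Pads are 22 mm wide; open, the fingers measure 114 mm over their backs; the gripper's body (76 mm by 85 mm) begins 54 mm behind the grasp point. The pads swing forward as they close: fully open they stand 13 mm farther back than shut.
Start: joints at [-1.365, 0.22, 1.526, -0, 1.395, -0.126], TCP at [203.584, -590.906, 231.3] pointing down, gripper open.
Joint ranges: [-2.98, 2.98], [-0.91, 2.08], [0.09, 2.57], [-1.24, 4.39], [0.2, 2.65], [-2.68, 2.68]. Speed limits (rad/s): [2.57, 2.57, 3.01, 3.14, 3.14, 3.14].

INTERFACE

Orientations are given as a unit quaternion [w, x, y, z].
In Python, from cell import env gives the robot as it stands.
- The arm moves only by the shell command python3 -m handwheel 'ROWS' [FORCE]. ROWS is JSON, a list of rows, each a list of 3 entries, a list of its own where there are three numbers: the opening in per cent of the stroke, from 0 (shut) to 100 (fully open), then the shift along the world's x, y, z in mm, then the turn, a rotation vector about the world's x, y, z in degrees. A call has 1 to 10 rows; each row shifts and turns the commanded pose from where the row before left it; what a row does not reach is not made up. A row lasts 1/10 s, in which the tool goes at most 50 mm and 8.59 degrees, less where a joint would pass 70% of its speed; a pose out of reach is approached as far as the arm can. A call with a gripper value outside its range is refused whole. The fingers move at their own pace and stop on an object; FORCE is the grip in N (left out, the last holds). Time passes only in rows, so rows that do not move let the fingers close. It gives the time, the measured TCP pose, the force and the opening at its end, in the units of the state.
- env.read_state(): the state, without advancing time (a new reading comes with each control period).
- env.grab_frame(name): name is "scene" or "top" or "wrist"; returns the picture (400x640x3 uint8, red, green, blue); there is no depth.
- env.get_calibration(name): a dict with "K" (3x3 intrinsics, pixels), "position" and "attitude" of the camera in the world; the wrist camera has in their place "hand_eye" (4x4, takes a point from camera to tool coordinates, whose origin is the TCP and whose axes are the tool frame's). Camera axes: x right, y up, looking along -z (the intrinsics and any distortion apply to the point x, -y, -z); pixel columns grow to the right and rows downward; lengths in mm; the calibration is good to about 2 mm. A picture is of the moment at which its call begins: read the wrist's pose just before it. get_calibration takes no time and is no camera call.
- env.sign_off(): hands the job in, once; it reports no verdict.
Trained networks look in the newest picture that a camera, given by its name, has taken for a name from the list of things; names that differ only in an ending like _2 or _b are one class to them, and where a whole thing is asked for, a point or a joint stands for the part that bears it (a point fixed in the world has none). Each returns a list of dicts, best first, with "p" (0 to 1); they miss things now and then, are a little off and sometimes report something else, mostly with a low value. They report only what shows in the picture. A call takes as long as a camera call.
- env.silhouettes(camera, query): "pixels" (400x640 bool, what is visible of it) and "extent" ([centre column, centre row, width, height] in pixels, round what is visible of it).
- env.place_of(camera, query): "xy" ([column, row] in pixels: a listed point, or the origin of a listed thing).
The state is a dict: "clock": time; "qpos": joint angles; "joint_vel": joint speeds; "effort": joint torques, N m; "tcp_pos": TCP position; "ee_rot": TCP orientation; "contact_force": force on the tool from outside, world axes, zero at the start; "torque": the same for the moment, N m; "finger_gap": finger opening in mm.
Only numpy, scipy, OpenCV 4.12 (cv2) and the standard library are available. Lean on these libraries where they do the work, as an engineer would, in place of code of your own. Each camera call takes 0.05 s, during which the arm holds its last target.

## Working session

There is one attempt and no reset: what is moved stays moved. The work goes in short steps, Python scripts to look and compute and a shell command to move; the robot and the scene stay as the last step left them, time stands still between calls to the robot, and variables do not carry over. Pictures are saved under pics/ and viewed, and the job is handed in when it is done.

```bash
ls; mkdir -p pics; python3 - <<'E'
from cell import env
import cv2,json
print(env.read_state())
for n in ("scene","top","wrist"):
    c=env.get_calibration(n); print(n,c)
    cv2.imwrite(f"pics/{n}0.png",env.grab_frame(n)[:,:,::-1])
E
```

```text
pics
{'clock': 0.0, 'qpos': array([-1.36509106e+00,  2.21223784e-01,  1.52761748e+00, -1.36467148e-05,
        1.39468710e+00, -1.26052674e-01]), 'joint_vel': array([-0.00071382,  0.00272358, -0.0003427 , -0.00035223, -0.0004081 ,
        0.00162904]), 'effort': array([-5.23216186e-04, -4.96911764e+01, -3.89396238e+01, -2.05474007e-04,
        1.09757966e-02, -1.01164670e-05]), 'tcp_pos': array([ 203.46179173, -590.31693449,  230.19731752]), 'ee_rot': array([ 0.11672577, -0.11678976,  0.69808393, -0.69671664]), 'contact_force': array([-0.19631517,  0.09066508,  0.29790349]), 'torque': array([ 0.03388069, -0.01896894, -0.01797657]), 'finger_gap': 85.34132537298193}
scene {'K': array([[441.84726045,   0.        , 315.42464236],
       [  0.        , 441.84726045, 195.105971  ],
       [  0.        ,   0.        ,   1.        ]]), 'position': array([-456.12460232,  736.66280336,  785.16468881]), 'attitude': array([-0.3810702 , -0.23228421,  0.46929341,  0.7619667 ])}
top {'K': array([[469.55951473,   0.        , 316.92329074],
       [  0.        , 469.55951473, 201.44296881],
       [  0.        ,   0.        ,   1.        ]]), 'position': array([ 166.51949418,  -18.49762535, 1399.23008262]), 'attitude': array([-0.67550384, -0.10248197,  0.11393213,  0.72125687])}
wrist {'K': array([[293.04611102,   0.        , 318.71235345],
       [  0.        , 293.04611102, 194.92639147],
       [  0.        ,   0.        ,   1.        ]]), 'hand_eye': array([[-6.80001693e-04, -9.52625721e-01, -3.04144329e-01,
        -7.81589363e+01],
       [ 3.07666271e-04,  3.04144186e-01, -9.52625960e-01,
        -1.42948125e+02],
       [ 9.99999721e-01, -7.41362217e-04,  8.62722419e-05,
         2.73961202e-01],
       [ 0.00000000e+00,  0.00000000e+00,  0.00000000e+00,
         1.00000000e+00]])}
```

View pics/scene0.png

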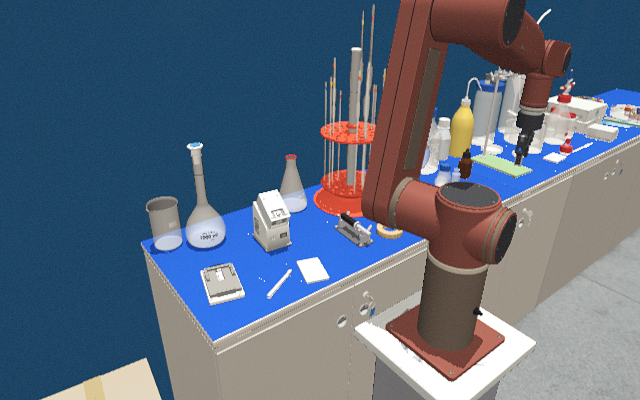

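View pics/top0.png

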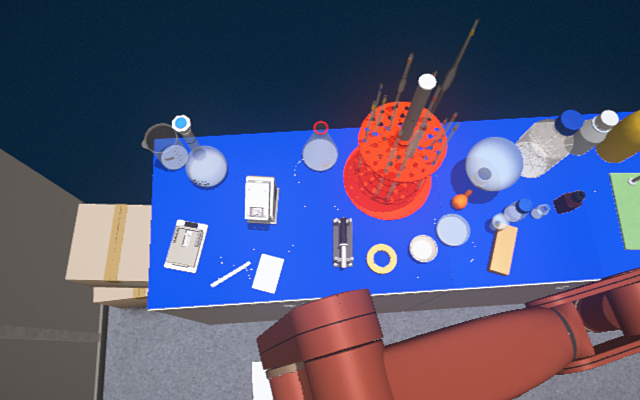

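View pics/wrist0.png

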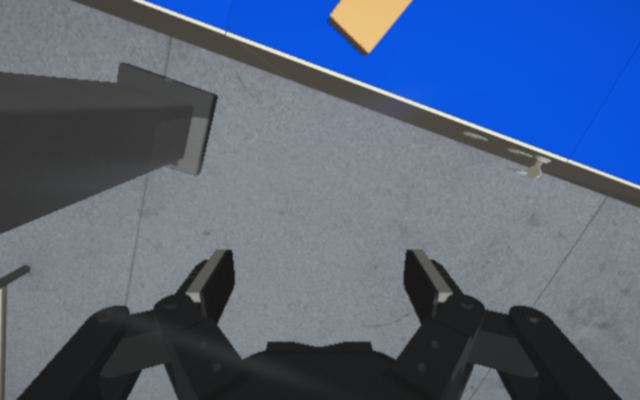

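```bash
cat > h.py <<'E'
from cell import env
import numpy as np, cv2
from scipy.spatial.transform import Rotation as R
def q2R(q): return R.from_quat([q[1],q[2],q[3],q[0]]).as_matrix()
def cam(n,st=None):
    c=env.get_calibration(n); K=c["K"]
    if n=="wrist":
        st=st or env.read_state()
        T=np.eye(4);T[:3,:3]=q2R(st["ee_rot"]);T[:3,3]=st["tcp_pos"]
        T=T@c["hand_eye"]; return K,T[:3,:3],T[:3,3]
    return K,q2R(c["attitude"]),np.array(c["position"])
def proj(C,P):
    K,Rm,t=C; p=(np.atleast_2d(P)-t)@Rm
    u=K[0,0]*p[:,0]/-p[:,2]+K[0,2]; v=K[1,1]*-p[:,1]/-p[:,2]+K[1,2]
    return np.c_[u,v]
def ray(C,uv):
    K,Rm,t=C; d=np.array([(uv[0]-K[0,2])/K[0,0],-(uv[1]-K[1,2])/K[1,1],-1]); return t,Rm@d
def onz(C,uv,z):
    t,d=ray(C,uv); return t+d*(z-t[2])/d[2]
def tri(obs):
    A=np.zeros((3,3));b=np.zeros(3)
    for C,uv in obs:
        t,d=ray(C,uv); d=d/np.linalg.norm(d); M=np.eye(3)-np.outer(d,d); A+=M;b+=M@t
    X=np.linalg.solve(A,b); return X
E
python3 - <<'E'
from h import *
np.set_printoptions(precision=1,suppress=True)
CS={n:cam(n) for n in("scene","top")}
names=["drier","drier_bay","access_hole","cartridge","cartridge_head","cartridge_tail","drift","drift_tip","drift_rest","dock","dock_lever","pipette_carousel","short_flask","erlenmeyer","tape_roll","evaporating_dish"]
import pickle; D={}
for q in names:
    o=[]
    for n in CS:
        r=env.place_of(n,q)
        if r: D[n,q]=r[0]["xy"]; o.append((n,np.array(r[0]["xy"]),round(r[0]["p"],2),onz(CS[n],r[0]["xy"],0)[:2]))
    print(q,o, tri([(CS[a[0]],a[1]) for a in o]) if len(o)==2 else "")
for q in ["drier","drift","drift_rest","dock","pipette_carousel"]:
    for n in CS:
        r=env.silhouettes(n,q)
        if r: D["sil",n,q]=r[0]["pixels"]; print(q,n,r[0]["p"],r[0]["extent"])
pickle.dump(D,open("d.pkl","wb"))
for n in("scene","top"):
    im=cv2.imread(f"pics/{n}0.png")
    for (k) in D:
        if k[0]==n: cv2.circle(im,tuple(int(round(v)) for v in D[k]),1,(0,255,0),-1)
    x0,y0,x1,y1=(140,180,400,320) if n=="scene" else (140,110,400,290)
    cv2.imwrite(f"pics/{n}1.png",cv2.resize(im[y0:y1,x0:x1],None,fx=3,fy=3,interpolation=cv2.INTER_CUBIC))
E
```

```text
drier [('scene', array([271.4, 241.7]), 0.62, array([598.3, 118.1])), ('top', array([263.4, 203.7]), 0.55, array([612.9, 110.6]))] [615.2 110.3 -11.2]
drier_bay [('scene', array([277.7, 223.5]), 0.6, array([684.3,  38.8])), ('top', array([257.2, 212.5]), 0.95, array([585.6, 130.7]))] [557.1 119.3  89.3]
access_hole [('scene', array([266.8, 196.5]), 0.68, array([884.7, -39.1])), ('top', array([257.9, 180.2]), 0.75, array([692.1, 125.5]))] [634.7 108.3 148.1]
cartridge [('top', array([261. , 200.8]), 0.51, array([622.9, 117.8]))] 
cartridge_head [('scene', array([280.5, 223.1]), 0.54, array([680.8,  29.5])), ('top', array([259.5, 215.7]), 0.59, array([574.8, 123.9]))] [547.  113.7  93. ]
cartridge_tail [('top', array([340.8, 268.4]), 0.74, array([ 395.2, -113.9]))] 
drift [('scene', array([352.3, 221.4]), 0.5, array([ 539.9, -179.9])), ('top', array([381. , 259.1]), 0.69, array([ 415.3, -237. ]))] [ 452.2 -185.2   34.8]
drift_tip [('scene', array([371.8, 232.6]), 0.75, array([ 444.2, -183.2])), ('top', array([341.4, 271.4]), 0.86, array([ 386.1, -114.9]))] [ 375.7 -111.5   60.6]
drift_rest [('scene', array([272.1, 207.7]), 0.65, array([794.3,  -7. ])), ('top', array([341.7, 235.4]), 0.97, array([ 496. , -124.9]))] [543.1  -8.3 105.6]
dock [('scene', array([223.7, 285.2]), 0.71, array([487.8, 343.7])), ('top', array([185.8, 251.3]), 0.61, array([477.5, 349.1]))] [476.1 347.6   8.9]Traceback (most recent call last):
  File "<stdin>", line 9, in <module>
ValueError: it knows: access_hole, cartridge, cartridge_head, cartridge_middle, cartridge_tail, dock, drier, drier_bay, drift, drift_rest, drift_tip, erlenmeyer, evaporating_dish, petri_dish, pipette_carousel, sh
```

```bash
python3 - <<'E'
from h import *
np.set_printoptions(precision=1,suppress=True)
CS={n:cam(n) for n in("scene","top")}
import pickle; D={}
for q in ["drier","drift","drift_rest","dock","pipette_carousel"]:
    for n in CS:
        r=env.silhouettes(n,q)
        if r:
            D["sil",n,q]=r[0]["pixels"]; print(q,n,r[0]["p"],r[0]["extent"])
            if n=="top":
                c,_=cv2.findContours(r[0]["pixels"].astype(np.uint8),0,2); print(cv2.minAreaRect(max(c,key=len)))
pickle.dump(D,open("d.pkl","wb"))
for n in("scene","top"):
    im=cv2.imread(f"pics/{n}0.png")
    x0,y0,x1,y1=(140,180,400,320) if n=="scene" else (140,110,400,290)
    cv2.imwrite(f"pics/{n}1.png",cv2.resize(im[y0:y1,x0:x1],None,fx=3,fy=3,interpolation=cv2.INTER_CUBIC))
E
```

```text
drier scene 0.86 [271.1, 225.9, 40.0, 47.2]
drier top 0.75 [263.6, 200.0, 35.0, 49.2]
((262.0, 199.5), (49.0, 32.0), 90.0)
drift scene 0.63 [222.9, 283.7, 42.3, 42.2]
drift top 0.77 [343.4, 242.0, 11.1, 46.8]
((343.0, 242.5), (49.0, 8.0), 90.0)
drift_rest scene 0.88 [352.0, 232.7, 39.0, 28.6]
drift_rest top 0.74 [342.4, 244.9, 19.9, 51.5]
((335.7318420410156, 242.99172973632812), (46.07776641845703, 7.53091287612915), 87.95458984375)
dock scene 0.97 [223.2, 284.6, 45.2, 45.1]
dock top 0.81 [187.9, 247.1, 45.1, 51.5]
((185.6351776123047, 245.9979248046875), (33.090911865234375, 52.031837463378906), 15.068489074707031)
pipette_carousel scene 0.95 [348.2, 112.9, 66.9, 213.1]
pipette_carousel top 0.86 [411.2, 121.0, 132.8, 202.6]
((414.5014953613281, 113.46734619140625), (88.75873565673828, 221.8665008544922), 24.386371612548828)
```

View pics/top1.png

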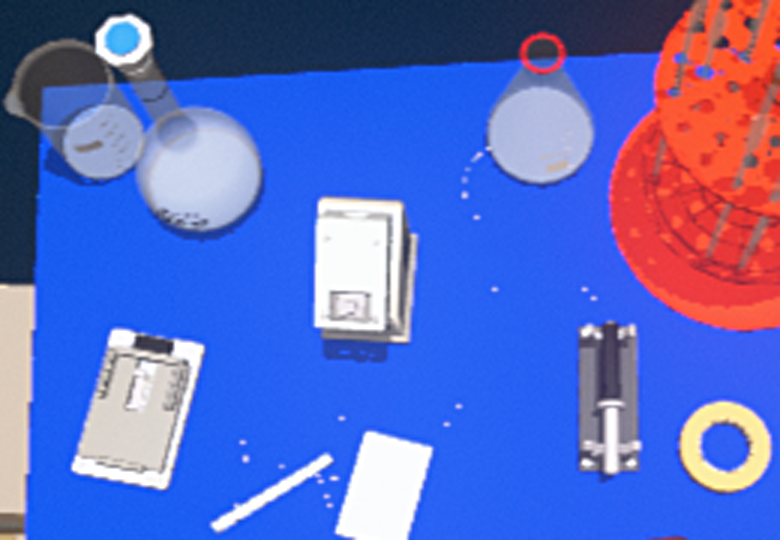

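View pics/scene1.png

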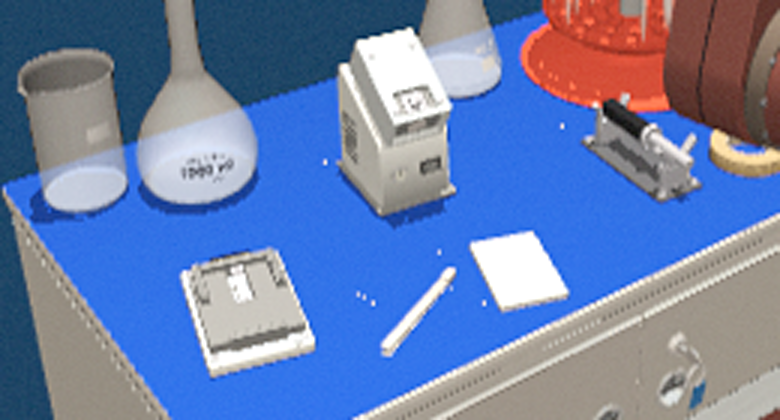

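```bash
python3 - <<'E'
from h import *
np.set_printoptions(precision=2,suppress=True)
s=env.read_state(); print(q2R(s["ee_rot"]))
t=cam("top")
for n,uv,z in [("erl base",(320,155),0),("erl base l",(303,155),20),("flask",(206,168),60),("car",(388,178),0),("tape",(381,258),10),("drift hnd end",(343,217.5),46),("tip",(343.5,267),46),
 ("hole",(259,178),175)]: print(n,onz(t,uv,z))
c=cam("wrist");print(c[1][:,2])
E
```

```text
[[-0.95  0.    0.33]
 [-0.33 -0.   -0.95]
 [-0.   -1.    0.  ]]
erl base [765.88 -76.87   0.  ]
erl base l [760.76 -22.06  20.  ]
flask [719.45 276.41  60.  ]
car [ 673.04 -287.29    0.  ]
tape [ 416.84 -235.81   10.  ]
drift hnd end [ 539.65 -129.79   46.  ]
tip [ 391.22 -118.86   46.  ]
hole [632.68 104.26 175.  ]
[0.29 0.1  0.95]
```

```bash
python3 -m handwheel '[[100,[15,45,10],[0,0,-3]],[100,[18,46,8],[0,0,-3]],[100,[18,46,8],[0,0,-3]],[100,[18,46,8],[0,0,-3]],[100,[18,46,8],[0,0,-3]],[100,[18,46,8],[0,0,-3]],[100,[18,46,0],[0,0,-3]],[100,[18,46,0],[0,0,-2]],[100,[18,46,0],[0,0,0]],[100,[18,46,0],[0,0,0]]]' 60
python3 -m handwheel '[[100,[35,5,0],[0,0,0]],[100,[35,5,0],[0,0,0]],[100,[20,0,0],[0,0,0]],[100,[0,0,0],[0,0,0]],[100,[0,0,0],[0,0,0]]]'
```

```text
clock: 2.65
tcp_pos: [380.9, -130.3, 281.7]
ee_rot: [0.024, -0.025, -0.706, 0.707]
contact_force: [0.6, 0.6, 0.6]
finger_gap: 85.5
clock: 3.15
tcp_pos: [470.1, -121.9, 281.0]
ee_rot: [-0.025, 0.024, 0.707, -0.707]
contact_force: [0.4, 0.5, 0.1]
finger_gap: 85.3
```

```bash
python3 - <<'E'
from h import *
s=env.read_state(); f=env.grab_frame("wrist"); cv2.imwrite("pics/w1.png",f[:,:,::-1])
np.set_printoptions(precision=2,suppress=True)
print(s["tcp_pos"],q2R(s["ee_rot"]),s["qpos"])
np.savez("w1.npz",p=s["tcp_pos"],q=s["ee_rot"])
C=cam("wrist",s)
for q,z in [("drift",46),("drift_tip",46),("drift_rest",0),("access_hole",152),("cartridge_tail",150),("drier",0),("drier_bay",86)]:
    r=env.place_of("wrist",q)
    for a in r[:1]: print(q,np.array(a["xy"]),round(a["p"],2),onz(C,a["xy"],z))
E
```

```text
[ 470.13 -121.93  280.95] [[-1.   -0.   -0.07]
 [ 0.07  0.   -1.  ]
 [ 0.   -1.   -0.  ]] [-0.42 -0.15  1.81 -0.    1.48  1.22]
drift [318.5 150.7] 0.79 [ 487.31 -122.81   46.  ]
drift_tip [316.6 216.7] 0.63 [ 396.01 -113.9    46.  ]
drift_rest [316.1 147.3] 0.78 [ 485.02 -119.1     0.  ]
access_hole [18.7 11.2] 0.98 [634.19 110.84 152.  ]
cartridge_tail [394.4 187.7] 0.53 [ 463.1  -195.37  150.  ]
drier [139.6  68.7] 0.72 [605.57 108.57   0.  ]
drier_bay [ 95.5 113.4] 0.67 [552.14 121.28  86.  ]
```

View pics/w1.png

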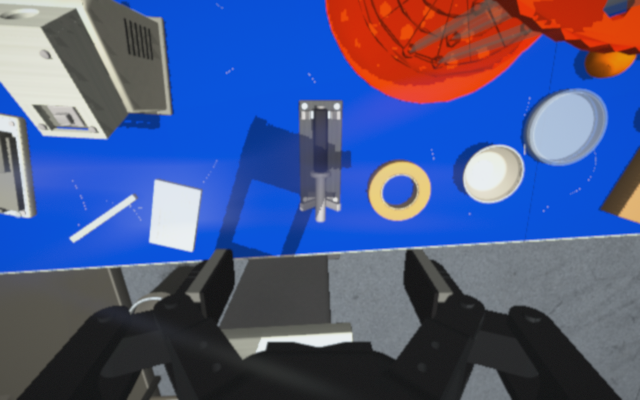

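```bash
python3 - <<'E'
from h import *
np.set_printoptions(precision=2,suppress=True)
d=np.load("w1.npz"); C=cam("wrist",dict(tcp_pos=d["p"],ee_rot=d["q"]))
r=env.silhouettes("wrist","drift_rest")[0]["pixels"]|env.silhouettes("wrist","drift")[0]["pixels"]
im=cv2.imread("pics/w1.png"); im2=im.copy(); im2[r]=im2[r]//2+np.array([0,128,0],np.uint8)
a=cv2.resize(im[85:235,270:370],None,fx=4,fy=4,interpolation=cv2.INTER_CUBIC);b=cv2.resize(im2[85:235,270:370],None,fx=4,fy=4)
cv2.imwrite("pics/w1z.png",np.hstack([a,b])[:600])
E
```

```text
(no output)
```

View pics/w1z.png

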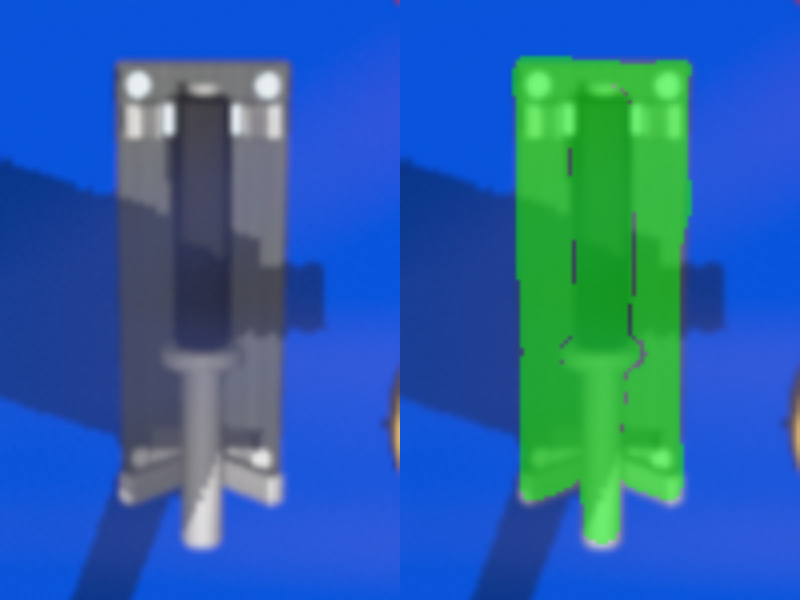

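```bash
python3 - <<'E'
from h import *
np.set_printoptions(precision=2,suppress=True)
d=np.load("w1.npz"); C=cam("wrist",dict(tcp_pos=d["p"],ee_rot=d["q"]))
for n,uv,z in [("bl",(299.5,100.5),6),("br",(342.2,100.5),6),("hend",(320.7,107),56),("tip",(320.5,221.7),46),("handlecol",(320.7,171.8),56),("collar",(320.5,174),60)]: print(n,onz(C,uv,z))
print(q2R(d["q"]))
from scipy.spatial.transform import Rotation
a=onz(C,(320.7,107),56);b=onz(C,(320.5,221.7),46);print(np.degrees(np.arctan2(a[1]-b[1],a[0]-b[0])), np.linalg.norm((a-b)[:2]))
E
```

```text
bl [ 550.69 -101.25    6.  ]
br [ 546.73 -159.06    6.  ]
hend [ 541.26 -129.19   56.  ]
tip [ 388.15 -118.79   46.  ]
handlecol [ 461.63 -123.9    56.  ]
collar [ 459.72 -123.49   60.  ]
[[-1.   -0.   -0.07]
 [ 0.07  0.   -1.  ]
 [ 0.   -1.   -0.  ]]
-3.883176934612915 153.45794823060544
```

```bash
python3 -m handwheel '[[100,[28,40,5],[0,0,0]],[100,[28,40,5],[0,0,0]],[100,[28,40,5],[0,0,0]],[100,[28,40,5],[0,0,0]],[100,[28,40,0],[0,0,0]],[100,[20,30,0],[0,0,0]],[100,[0,0,0],[0,0,0]],[100,[0,0,0],[0,0,0]]]'
python3 - <<'E'
from h import *
s=env.read_state(); f=env.grab_frame("wrist"); cv2.imwrite("pics/w2.png",f[:,:,::-1])
np.set_printoptions(precision=2,suppress=True)
print(s["tcp_pos"],s["qpos"])
np.savez("w2.npz",p=s["tcp_pos"],q=s["ee_rot"])
C=cam("wrist",s)
for q,z in [("access_hole",152.7),("cartridge_tail",150),("drier",0),("drier_bay",86)]:
    r=env.place_of("wrist",q)
    for a in r[:1]: print(q,np.array(a["xy"]),round(a["p"],2),onz(C,a["xy"],z))
E
```

```text
clock: 4.45
tcp_pos: [630.4, 108.5, 300.5]
ee_rot: [0.025, -0.024, -0.707, 0.707]
contact_force: [-0.0, 0.1, -0.1]
finger_gap: 85.3
[630.44 108.52 300.49] [ 0.05  0.22  1.4  -0.    1.52  1.69]
access_hole [319.8 182.2] 0.75 [629.26 107.29 152.7 ]
cartridge_tail [316.1 187.1] 0.87 [623.5  111.53 150.  ]
drier [318.3 173. ] 0.74 [602.44 110.9    0.  ]
drier_bay [312.3 226.4] 0.77 [551.11 122.22  86.  ]
```

View pics/w2.png

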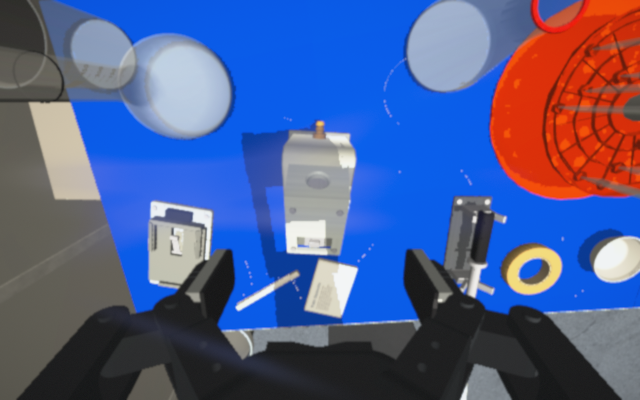

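```bash
python3 - <<'E'
import cv2
im=cv2.imread("pics/w2.png")
cv2.imwrite("pics/w2z.png",cv2.resize(im[115:265,230:400],None,fx=4,fy=4,interpolation=cv2.INTER_CUBIC))
E
```

```text
(no output)
```

View pics/w2z.png

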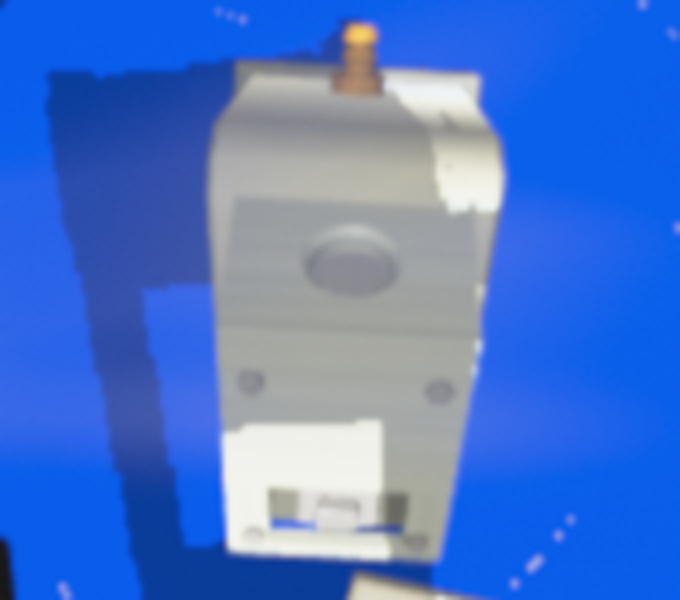

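```bash
cat >> h.py <<'E'
th=np.radians(30); RB=np.array([[np.cos(th),0,-np.sin(th)],[0,1,0],[np.sin(th),0,np.cos(th)]]) # bay->drier
def bay2w(P,x,y,yaw,dz=0):
    c,s=np.cos(yaw),np.sin(yaw); Rz=np.array([[c,-s,0],[s,c,0],[0,0,1]])
    return (np.atleast_2d(P)@RB.T+[-55,0,86])@Rz.T+[x,y,dz]
def loadC(f):
    d=np.load(f); return cam("wrist",dict(tcp_pos=d["p"],ee_rot=d["q"]))
E
python3 - <<'E'
from h import *
from scipy.optimize import least_squares
np.set_printoptions(precision=2,suppress=True)
C=loadC("w2.npz")
P=np.array([[104,0,17],[104,32.25,41.5],[104,-32.25,41.5],[0,32.25,41.5],[0,-32.25,41.5]],float)
Z=np.array([[351,260],[217,327],[479,337],[228,552],[440,562]])/4+[230,115]
for free in (0,1):
    f=lambda v:(proj(C,bay2w(P,v[0],v[1],v[2],v[3]*free))-Z).ravel()
    r=least_squares(f,[605,110,0,0.]); print(r.x,np.degrees(r.x[2]),r.fun.reshape(-1,2)); print(bay2w([[104,0,17],[0,0,0]],*r.x))
for u in [(226,198),(478,208)]: print(u)
print((proj(C,bay2w([[104,32.25,-5],[104,-32.25,-5]],*r.x))-[230,115])*4)
E
```

```text
[605.14 112.44  -0.12   0.  ] -6.757501821168 [[-0.06  0.21]
 [-0.57 -0.28]
 [ 0.43  0.42]
 [ 0.47 -0.14]
 [-0.21 -0.28]]
[[631.53 109.31 152.72]
 [550.53 118.91  86.  ]]
[605.18 112.43  -0.12   0.11] -6.757409083933401 [[-0.06  0.2 ]
 [-0.58 -0.29]
 [ 0.44  0.41]
 [ 0.46 -0.13]
 [-0.2  -0.26]]
[[631.56 109.31 152.83]
 [550.56 118.91  86.11]]
(226, 198)
(478, 208)
[[233.01 196.99]
 [472.7  208.93]]
```

```bash
python3 -m handwheel '[[100,[-28,-40,0],[0,0,0]],[100,[-28,-40,0],[0,0,0]],[100,[-28,-40,0],[0,0,0]],[100,[-28,-40,-10],[0,0,0]],[100,[-28,-40,-30],[0,0,0]],[100,[0,-34,-35],[0,0,0]],[100,[0,0,-45],[0,0,0]],[100,[0,0,-40],[0,0,0]],[100,[0,0,0],[0,0,0]]]'
python3 - <<'E'
from h import *
s=env.read_state(); f=env.grab_frame("wrist"); cv2.imwrite("pics/w3.png",f[:,:,::-1])
np.set_printoptions(precision=2,suppress=True)
print(s["tcp_pos"],s["qpos"],q2R(s["ee_rot"]))
np.savez("w3.npz",p=s["tcp_pos"],q=s["ee_rot"])
E
```

```text
clock: 5.6
tcp_pos: [489.2, -120.3, 139.6]
ee_rot: [-0.029, 0.022, 0.708, -0.705]
contact_force: [-1.4, 0.5, -0.9]
finger_gap: 85.1
[ 489.24 -120.26  139.61] [-0.4   0.03  1.92 -0.    1.21  1.25] [[-1.   -0.01 -0.07]
 [ 0.07  0.   -1.  ]
 [ 0.01 -1.   -0.  ]]
```

View pics/w3.png

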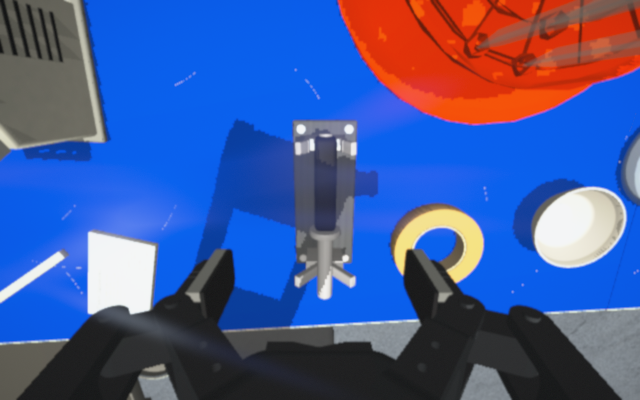

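```bash
python3 - <<'E'
from h import *
np.set_printoptions(precision=2,suppress=True)
C=loadC("w3.npz")
im=cv2.imread("pics/w3.png"); cv2.imwrite("pics/w3z.png",cv2.resize(im[110:310,280:370],None,fx=3,fy=3,interpolation=cv2.INTER_CUBIC))
yaw=np.radians(-3.9);c,s=np.cos(yaw),np.sin(yaw)
f=lambda x,y,z:[490+c*x-s*y,-125.8+s*x+c*y,z]
print(proj(C,[f(50,0,56),f(-100,0,46),f(-30,9,56),f(-30,-9,56),f(60,30,6),f(60,-30,6)]))
st=env.read_state();print(st["tcp_pos"])
E
```

```text
[[325.86 137.49]
 [324.96 294.93]
 [314.82 232.91]
 [336.06 232.89]
 [292.04 119.51]
 [357.74 119.31]]
[ 491.56 -120.8   143.09]
```

View pics/w3z.png

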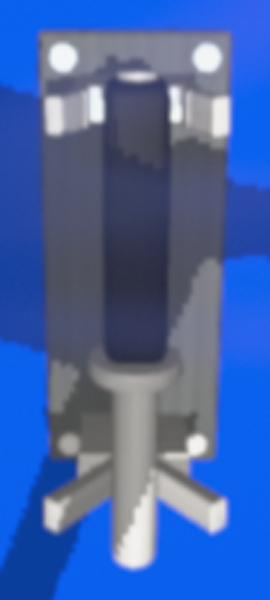

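```bash
python3 -m handwheel '[[100,[-1,-5,-35],[0,0,0]],[100,[0,0,-35],[0,0,0]],[100,[0,0,-25],[0,0,0]],[100,[0,0,0],[0,0,0]],[100,[0,0,0],[0,0,0]]]'
```

```text
clock: 6.15
tcp_pos: [494.8, -126.6, 52.7]
ee_rot: [0.024, -0.026, -0.706, 0.707]
contact_force: [-0.3, -0.4, -0.3]
finger_gap: 85.6
```

```bash
python3 -m handwheel '[[100,[-4,1,-15],[0,0,0]],[100,[0,0,-10],[0,0,0]],[100,[0,0,0],[0,0,0]],[100,[0,0,0],[0,0,0]]]'; python3 -c "
from cell import env
print(env.read_state()['tcp_pos'])"
```

```text
clock: 6.55
tcp_pos: [490.0, -125.3, 26.3]
ee_rot: [0.024, -0.025, -0.706, 0.707]
contact_force: [0.2, 0.3, -0.5]
finger_gap: 85.6
[ 489.97241304 -125.29319852   26.26073104]
```

```bash
python3 -m handwheel '[[15,[0,0,0],[0,0,0]],[0,[0,0,0],[0,0,0]],[0,[0,0,0],[0,0,0]],[0,[0,0,0],[0,0,0]],[0,[0,0,0],[0,0,0]],[0,[0,0,0],[0,0,0]],[0,[0,0,0],[0,0,0]]]' 80
python3 - <<'E'
from h import *
s=env.read_state();print(s["tcp_pos"],s["finger_gap"],s["contact_force"])
cv2.imwrite("pics/w4.png",env.grab_frame("wrist")[:,:,::-1])
E
```

```text
clock: 7.25
tcp_pos: [489.3, -125.1, 25.4]
ee_rot: [0.024, -0.025, -0.707, 0.707]
contact_force: [0.9, 0.5, 3.4]
finger_gap: 16.8
[ 489.31971142 -125.05451935   25.36264846] 16.7963585577945 [0.85700332 0.49770757 3.42325396]
```

View pics/w4.png

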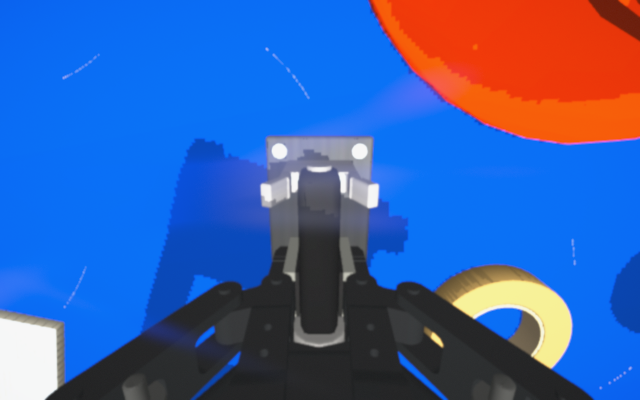

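```bash
python3 -m handwheel '[[0,[0,0,15],[0,0,0]],[0,[0,0,30],[0,0,0]],[0,[0,0,40],[0,0,0]],[0,[0,0,40],[0,0,0]],[0,[0,10,40],[0,0,-3]],[0,[5,30,40],[0,0,0]],[0,[5,38,30],[0,0,0]],[0,[5,38,25],[0,0,0]],[0,[5,38,15],[0,0,0]],[0,[10,36,0],[0,0,0]]]'
python3 -m handwheel '[[0,[35,28,0],[-0.9,-7.5,0]],[0,[40,0,0],[-0.9,-7.5,0]],[0,[40,0,0],[-0.9,-7.5,0]],[0,[40,0,0],[-0.8,-7.3,0]],[0,[40,0,0],[0,0,0]],[0,[30,0,0],[0,0,0]],[0,[0,0,0],[0,0,0]],[0,[0,0,0],[0,0,0]]]'
python3 - <<'E'
from h import *
np.set_printoptions(precision=3,suppress=True)
s=env.read_state();print(s["tcp_pos"],s["finger_gap"],s["contact_force"],s["qpos"],"\n",q2R(s["ee_rot"]))
np.savez("w5.npz",p=s["tcp_pos"],q=s["ee_rot"])
cv2.imwrite("pics/w5.png",env.grab_frame("wrist")[:,:,::-1])
E
```

```text
clock: 8.3
tcp_pos: [520.0, 66.4, 302.7]
ee_rot: [-0.041, 0.045, 0.706, -0.706]
contact_force: [0.3, -0.9, -1.7]
finger_gap: 16.9
clock: 9.1
tcp_pos: [743.5, 92.7, 297.6]
ee_rot: [-0.14, -0.223, -0.672, 0.692]
contact_force: [-0.6, -1.0, -2.5]
finger_gap: 16.5
[743.475  92.675 297.563] 16.516930150371397 [-0.569 -0.996 -2.519] [ 0.058  0.122  1.596 -0.11   0.913  1.796] 
 [[-0.861  0.493 -0.122]
 [ 0.107 -0.059 -0.993]
 [-0.497 -0.868 -0.002]]
```

View pics/w5.png

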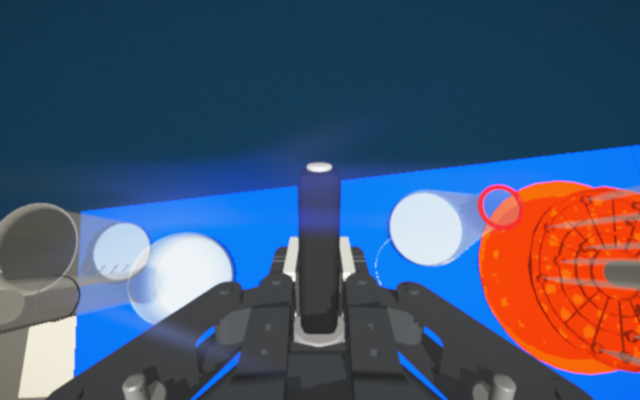

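```bash
python3 -m handwheel '[[0,[6,2.5,-25],[0,0,0]],[0,[0,0,-35],[0,0,0]],[0,[0,0,-25],[0,0,0]],[0,[0,0,-15],[0,0,0]],[0,[0,0,0],[0,0,0]],[0,[0,0,0],[0,0,0]],[0,[0,0,0],[0,0,0]]]'
cat > chk.py <<'E'
from h import *
import sys
np.set_printoptions(precision=2,suppress=True)
bx=bay2w([[1,0,0],[0,0,0]],605.1,112.4,np.radians(-6.76)); O=bay2w([0,0,0],605.1,112.4,np.radians(-6.76))[0]
B=bay2w(np.eye(3),605.1,112.4,np.radians(-6.76))-O  # rows: bay axes in world
s=env.read_state(); Rt=q2R(s["ee_rot"]); t=s["tcp_pos"]
ORG=t-20.6*Rt[:,1]-0.7*Rt[:,0]; TIP=ORG+100*Rt[:,0]
print("clock",s["clock"],"tcp",t,"gap",s["finger_gap"])
print("tip in bay",B@(TIP-O),"handle",B@(ORG-O),"force bay",B@s["contact_force"])
E
python3 - <<'E'
exec(open("chk.py").read())
np.savez("w6.npz",p=t,q=s["ee_rot"])
print(Rt)
for n in("scene","top"):
    im=env.grab_frame(n)[:,:,::-1].copy(); C=cam(n)
    x0,y0,x1,y1=(220,150,330,270) if n=="scene" else (200,120,320,240)
    cv2.imwrite(f"pics/{n}6r.png",im)
    z=cv2.resize(im[y0:y1,x0:x1],None,fx=5,fy=5,interpolation=cv2.INTER_CUBIC)
    for P in (TIP,ORG,bay2w([104,0,17],605.1,112.4,np.radians(-6.76))[0]):
        u=proj(C,P)[0]; cv2.circle(z,tuple(int(v) for v in (u-[x0,y0])*5),3,(0,0,255),-1)
    cv2.imwrite(f"pics/{n}6.png",z)
E
```

```text
clock: 9.85
tcp_pos: [751.4, 95.5, 203.0]
ee_rot: [-0.142, -0.226, -0.671, 0.691]
contact_force: [0.6, 1.0, -1.5]
finger_gap: 16.8
clock 9.85 tcp [751.38  95.48 203.03] gap 16.804113853188152
tip in bay [134.28   0.86  20.4 ] handle [234.28   0.39  20.83] force bay [-0.31  1.02 -1.5 ]
[[-0.86  0.5  -0.12]
 [ 0.11 -0.06 -0.99]
 [-0.5  -0.86 -0.  ]]
```

View pics/scene6.png

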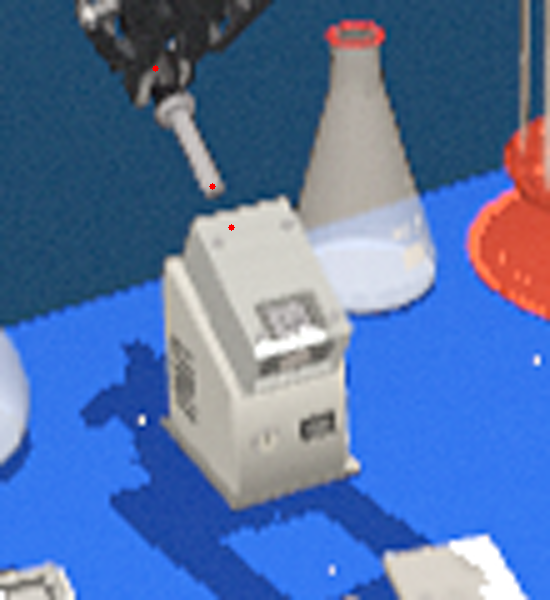

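View pics/top6.png

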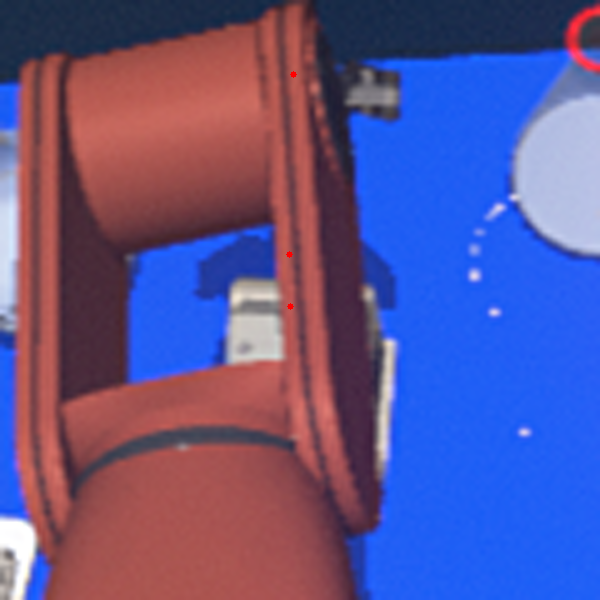

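```bash
python3 - <<'E'
exec(open("chk.py").read())
P=np.array([[104,32.25,41.5],[104,-32.25,41.5],[0,32.25,41.5],[0,-32.25,41.5]])
print((proj(cam("scene"),bay2w(P,605.1,112.4,np.radians(-6.76)))-[220,150])*5)
E
python3 - <<'E'
import cv2
im=cv2.imread("pics/scene6r.png");cv2.imwrite("pics/s6z.png",cv2.resize(im[170:240,235:305],None,fx=8,fy=8,interpolation=cv2.INTER_CUBIC))
E
```

```text
clock 9.95 tcp [751.22  95.45 202.65] gap 16.63650253950037
tip in bay [133.97   0.81  20.21] handle [233.97   0.34  20.58] force bay [-0.63  0.82 -1.85]
[[190.07 215.92]
 [284.46 193.15]
 [255.77 352.53]
 [351.96 326.03]]
```

View pics/s6z.png

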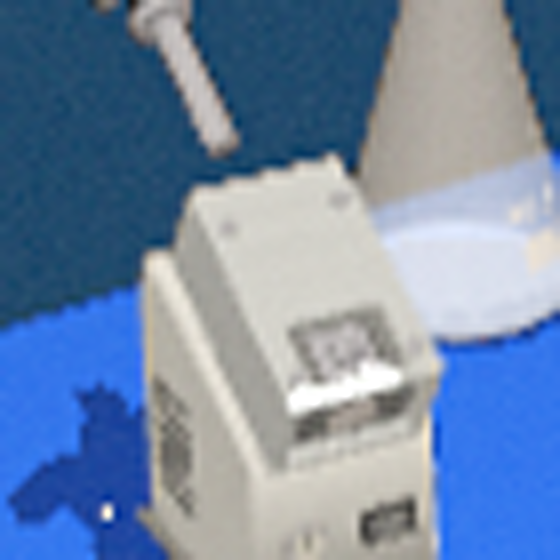

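```bash
python3 -m handwheel '[[0,[1.5,-0.7,-2.8],[0,0,0]],[0,[-9.5,1.1,-5.5],[0,0,0]],[0,[-9.5,1.1,-5.5],[0,0,0]],[0,[0,0,0],[0,0,0]],[0,[0,0,0],[0,0,0]],[0,[0,0,0],[0,0,0]]]'; python3 chk.py
```

```text
clock: 10.55
tcp_pos: [732.8, 96.9, 186.5]
ee_rot: [-0.141, -0.225, -0.671, 0.692]
contact_force: [0.9, -0.3, -0.6]
finger_gap: 16.8
clock 10.55 tcp [732.8   96.94 186.5 ] gap 16.76307953557458
tip in bay [109.96   0.1   15.74] handle [209.96  -0.33  15.82] force bay [ 0.46 -0.18 -0.97]
```

```bash
python3 -m handwheel '[[0,[-4,0.5,-1],[0,0,0]],[0,[-3.4,0.4,-2],[0,0,0]],[0,[-3.4,0.4,-2],[0,0,0]],[0,[0,0,0],[0,0,0]],[0,[0,0,0],[0,0,0]]]'; python3 chk.py; python3 chk.py
```

```text
clock: 11.05
tcp_pos: [721.6, 98.2, 181.0]
ee_rot: [-0.141, -0.224, -0.672, 0.692]
contact_force: [0.3, -0.4, -1.8]
finger_gap: 17.1
clock 11.05 tcp [721.62  98.2  180.97] gap 17.134941165409572
tip in bay [97.47  0.03 16.66] handle [197.47  -0.4   16.66] force bay [-0.58 -0.36 -1.76]
clock 11.05 tcp [721.62  98.2  180.97] gap 17.134941165409572
tip in bay [97.47  0.03 16.66] handle [197.47  -0.4   16.66] force bay [-0.58 -0.36 -1.76]
```

```bash
python3 -m handwheel '[[0,[-1.72,0.2,-1],[0,0,0]],[0,[-1.72,0.2,-1],[0,0,0]],[0,[-1.72,0.2,-1],[0,0,0]],[0,[-1.72,0.2,-1],[0,0,0]],[0,[-1.72,0.2,-1],[0,0,0]],[0,[-1.72,0.2,-1],[0,0,0]]]'; python3 chk.py
```

```text
clock: 11.65
tcp_pos: [715.6, 99.1, 180.0]
ee_rot: [-0.145, -0.228, -0.671, 0.691]
contact_force: [10.7, -1.8, 1.0]
finger_gap: 17.1
clock 11.65 tcp [715.65  99.14 179.98] gap 17.144785544490553
tip in bay [91.52  0.29 17.69] handle [191.51  -0.2   18.82] force bay [ 9.89 -0.56 -4.57]
```

```bash
python3 -m handwheel '[[0,[-1.72,0.2,-1],[0,0,0]],[0,[-1.72,0.2,-1],[0,0,0]],[0,[-1.72,0.2,-1],[0,0,0]],[0,[-1.72,0.2,-1],[0,0,0]]]'; python3 chk.py
```

```text
clock: 12.05
tcp_pos: [708.7, 100.0, 175.8]
ee_rot: [-0.145, -0.228, -0.671, 0.691]
contact_force: [10.4, -1.2, 0.6]
finger_gap: 16.5
clock 12.05 tcp [708.7   99.95 175.8 ] gap 16.539059855221055
tip in bay [83.37  0.28 17.6 ] handle [183.37  -0.21  18.71] force bay [ 9.37  0.03 -4.72]
```

```bash
python3 -m handwheel '[[0,[-2.15,0.25,-1.25],[0,0,0]],[0,[-2.15,0.25,-1.25],[0,0,0]],[0,[-2.15,0.25,-1.25],[0,0,0]],[0,[-2.15,0.25,-1.25],[0,0,0]],[0,[-2.15,0.25,-1.25],[0,0,0]],[0,[-2.15,0.25,-1.25],[0,0,0]],[0,[-2.15,0.25,-1.25],[0,0,0]],[0,[-2.15,0.25,-1.25],[0,0,0]],[0,[-2.15,0.25,-1.25],[0,0,0]],[0,[-2.15,0.25,-1.25],[0,0,0]]]'; python3 chk.py; python3 - <<'E'
from h import *
im=env.grab_frame("scene")[:,:,::-1]
cv2.imwrite("pics/s7.png",cv2.resize(im[150:270,220:330],None,fx=5,fy=5,interpolation=cv2.INTER_CUBIC))
for q in("cartridge_head",): print(env.place_of("scene",q))
E
```

```text
clock: 13.05
tcp_pos: [687.3, 102.5, 163.3]
ee_rot: [-0.145, -0.228, -0.671, 0.691]
contact_force: [10.4, -2.3, 0.5]
finger_gap: 17.0
clock 13.05 tcp [687.28 102.54 163.26] gap 16.968342757723846
tip in bay [58.42  0.32 17.53] handle [158.41  -0.17  18.64] force bay [ 9.44 -1.02 -4.92]
[{'xy': [284.3, 232.6], 'p': 0.89}]
```

View pics/s7.png

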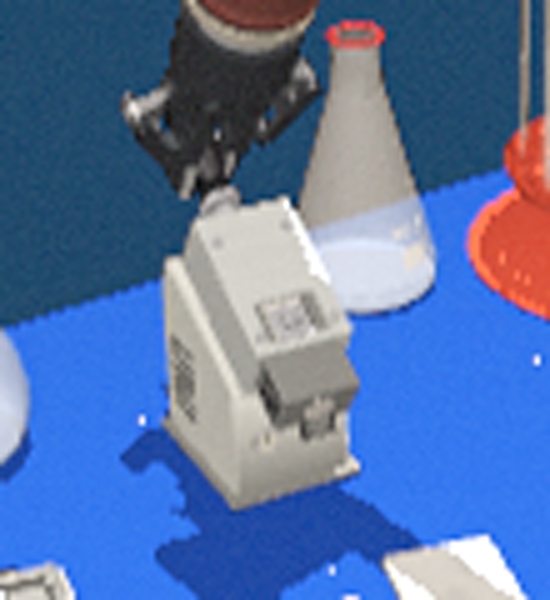

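```bash
python3 -m handwheel '[[0,[-2.15,0.25,-1.25],[0,0,0]],[0,[-2.15,0.25,-1.25],[0,0,0]],[0,[-2.15,0.25,-1.25],[0,0,0]],[0,[-2.15,0.25,-1.25],[0,0,0]],[0,[-2.15,0.25,-1.25],[0,0,0]],[0,[0,0,0],[0,0,0]],[0,[0,0,0],[0,0,0]]]'; python3 chk.py; python3 - <<'E'
from h import *
im=env.grab_frame("scene")[:,:,::-1]
cv2.imwrite("pics/s8.png",cv2.resize(im[150:270,220:330],None,fx=5,fy=5,interpolation=cv2.INTER_CUBIC))
np.set_printoptions(precision=1,suppress=True)
C=cam("scene")
print(env.place_of("scene","cartridge_head"))
for h in(-35,-40,-45,-50): print(h,proj(C,bay2w([h,0,17],605.1,112.4,np.radians(-6.76))))
E
```

```text
clock: 13.85
tcp_pos: [676.1, 103.8, 156.5]
ee_rot: [-0.144, -0.228, -0.671, 0.691]
contact_force: [9.5, -1.0, -0.1]
finger_gap: 16.6
clock 13.85 tcp [676.1  103.83 156.49] gap 16.6192079925716
tip in bay [45.31  0.3  17.43] handle [145.31  -0.2   18.4 ] force bay [ 8.29  0.09 -4.85]
[{'xy': [286.3, 235.5], 'p': 0.89}, {'xy': [348.1, 233.0], 'p': 0.53}]
-35 [[283.9 231.5]]
-40 [[284.6 232.9]]
-45 [[285.3 234.3]]
-50 [[285.9 235.6]]
```

View pics/s8.png

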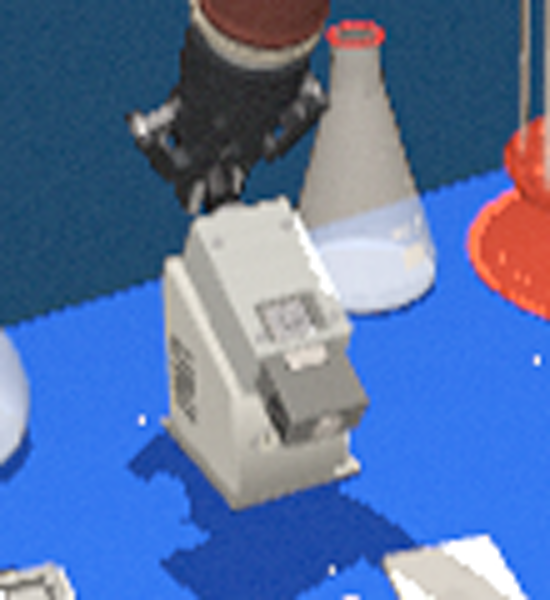

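```bash
python3 -m handwheel '[[0,[4.3,-0.5,2.5],[0,0,0]],[0,[10.8,-1.3,6.2],[0,0,0]],[0,[12.9,-1.5,7.5],[0,0,0]],[0,[12.9,-1.5,7.5],[0,0,0]],[0,[12.9,-1.5,7.5],[0,0,0]],[0,[12.9,-1.5,7.5],[0,0,0]],[0,[12.9,-1.5,7.5],[0,0,0]],[0,[0,0,15],[0,0,0]],[0,[0,0,35],[0,0,0]],[0,[0,0,45],[0,0,0]]]'; python3 chk.py
python3 -m handwheel '[[0,[-25,0,10],[0,0,0]],[0,[-40,0,0],[0.9,7.5,0]],[0,[-40,0,0],[0.9,7.5,0]],[0,[-40,0,0],[0.9,7.5,0]],[0,[-40,-10,0],[0.8,7.3,0]],[0,[-25,-35,0],[0,0,3]],[0,[-15,-38,-10],[0,0,0]],[0,[-10,-38,-20],[0,0,0]],[0,[-10,-38,-20],[0,0,0]],[0,[-5,-20,-10],[0,0,0]]]'; python3 -m handwheel '[[0,[0,0,0],[0,0,0]],[0,[0,0,0],[0,0,0]]]';python3 -c "
from h import *
s=env.read_state();print(s['tcp_pos']);R0=q2R(s['ee_rot']);RH=q2R([.024,-.025,-.707,.707]/np.linalg.norm([.024,-.025,-.707,.707]));print(np.degrees(R.from_matrix(RH@R0.T).as_rotvec()))"
```

```text
clock: 14.95
tcp_pos: [749.5, 94.6, 290.6]
ee_rot: [-0.138, -0.222, -0.672, 0.693]
contact_force: [1.2, -0.4, -1.4]
finger_gap: 16.9
clock 14.95 tcp [749.5   94.59 290.57] gap 16.86162493916187
tip in bay [176.78  -0.29  98.25] handle [276.77  -0.68  97.51] force bay [ 0.4  -0.28 -1.82]
clock: 15.95
tcp_pos: [499.7, -86.3, 242.2]
ee_rot: [0.026, -0.025, -0.707, 0.707]
contact_force: [-0.4, 0.1, -1.3]
finger_gap: 16.8
clock: 16.15
tcp_pos: [501.7, -84.2, 244.0]
ee_rot: [-0.025, 0.025, 0.707, -0.707]
contact_force: [-0.4, -0.4, -1.8]
finger_gap: 16.9
[501.66679213 -84.24700058 244.03829696]
[-0.02405809 -0.06106699  0.11609898]
```

```bash
python3 -m handwheel '[[0,[-6,-20,-30],[0,0,0]],[0,[-6,-20,-45],[0,0,0]],[0,[0,0,-45],[0,0,0]],[0,[0,0,0],[0,0,0]],[0,[0,0,0],[0,0,0]],[0,[0,0,0],[0,0,0]]]';python3 - <<'E'
from h import *
s=env.read_state();print(s['tcp_pos'],s["contact_force"])
cv2.imwrite("pics/w9.png",env.grab_frame("wrist")[:,:,::-1])
E
```

```text
clock: 16.75
tcp_pos: [492.4, -124.4, 126.9]
ee_rot: [0.023, -0.026, -0.706, 0.707]
contact_force: [0.3, -0.3, -0.8]
finger_gap: 16.8
[ 492.40523151 -124.38050462  126.85566171] [ 0.33452894 -0.33156475 -0.75250794]
```

View pics/w9.png

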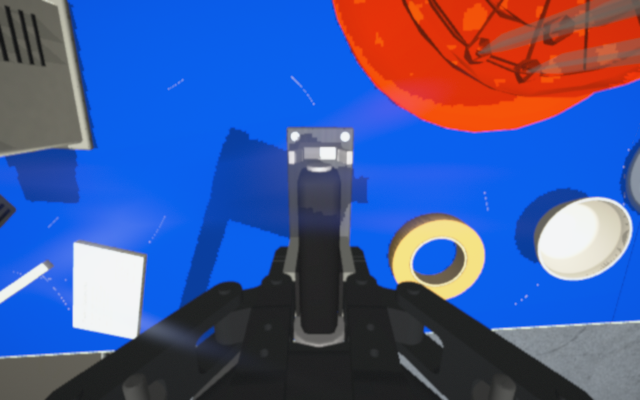

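```bash
python3 -m handwheel '[[0,[-2,-0.5,-30],[0,0,0]],[0,[-0.5,0,-25],[0,0,0]],[0,[0,0,-15],[0,0,0]],[0,[0,0,-8],[0,0,0]],[0,[0,0,0],[0,0,0]],[0,[0,0,0],[0,0,0]]]'
```

```text
clock: 17.4
tcp_pos: [488.8, -125.3, 47.2]
ee_rot: [0.024, -0.026, -0.706, 0.707]
contact_force: [0.0, -0.2, -2.2]
finger_gap: 16.5
```

```bash
python3 -m handwheel '[[0,[0.5,0,-8],[0,0,0]],[0,[0,0,-6],[0,0,0]],[0,[0,0,-4],[0,0,0]],[0,[0,0,-2.5],[0,0,0]],[0,[0,0,0],[0,0,0]],[0,[0,0,0],[0,0,0]]]'
```

```text
clock: 18.0
tcp_pos: [487.5, -124.8, 25.3]
ee_rot: [-0.025, 0.024, 0.707, -0.707]
contact_force: [-4.0, 0.7, 4.9]
finger_gap: 16.6
```

```bash
python3 -m handwheel '[[30,[0,0,0],[0,0,0]],[50,[0,0,0],[0,0,0]],[80,[0,0,0],[0,0,0]],[80,[0,0,0],[0,0,0]],[80,[0,0,0],[0,0,0]],[80,[0,0,0],[0,0,0]],[80,[0,0,15],[0,0,0]],[80,[0,0,35],[0,0,0]],[80,[0,0,45],[0,0,0]]]';python3 - <<'E'
from h import *
np.set_printoptions(precision=2,suppress=True)
s=env.read_state();print(s['tcp_pos'],s["contact_force"],s["finger_gap"])
np.savez("w10.npz",p=s["tcp_pos"],q=s["ee_rot"])
cv2.imwrite("pics/w10.png",env.grab_frame("wrist")[:,:,::-1])
C=cam("wrist",s)
yaw=np.radians(-3.9);c,s=np.cos(yaw),np.sin(yaw)
f=lambda x,y,z:[490+c*x-s*y,-125.8+s*x+c*y,z]
print(proj(C,[f(50,0,56),f(-100,0,46),f(-30,9,56),f(-30,-9,56),f(60,30,6),f(60,-30,6)]))
E
```

```text
clock: 18.9
tcp_pos: [486.0, -124.1, 119.0]
ee_rot: [-0.027, 0.023, 0.707, -0.706]
contact_force: [1.7, -0.2, 0.7]
finger_gap: 68.2
[ 485.98 -124.09  118.95] [ 1.68 -0.2   0.7 ] 68.21997317432204
[[320.57 137.4 ]
 [320.45 307.73]
 [308.95 241.5 ]
 [332.1  241.49]
 [284.87 118.24]
 [355.88 118.14]]
```

View pics/w10.png

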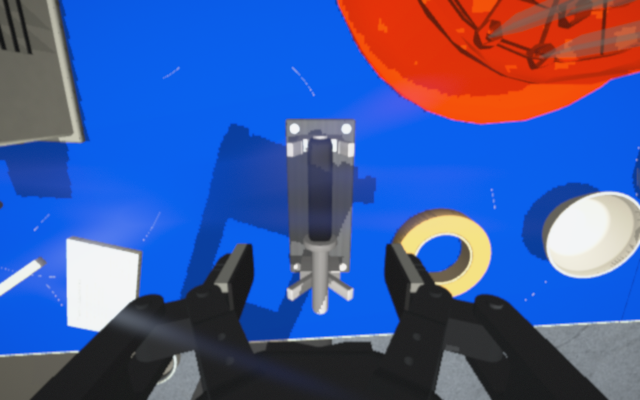

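```bash
python3 -m handwheel '[[100,[0,0,45],[0,0,0]],[100,[0,0,45],[0,0,0]],[100,[0,45,40],[0,0,-3]],[100,[0,48,10],[0,0,-3]],[100,[0,48,0],[0,0,-3]],[100,[0,48,0],[0,0,-2]],[100,[0,48,0],[0,0,0]],[100,[0,48,0],[0,0,0]],[100,[0,48,0],[0,0,0]],[100,[0,48,0],[0,0,0]]]';python3 -m handwheel '[[100,[-5,45,0],[0,0,0]],[100,[-5,40,0],[0,0,0]],[100,[0,0,0],[0,0,0]],[100,[0,0,0],[0,0,0]],[100,[0,0,0],[0,0,0]]]'; python3 - <<'E'
from h import *
np.set_printoptions(precision=2,suppress=True)
s=env.read_state();print(s['tcp_pos'],s["contact_force"],s["finger_gap"]);print(q2R(s["ee_rot"]))
np.savez("w11.npz",p=s["tcp_pos"],q=s["ee_rot"])
im=env.grab_frame("wrist")[:,:,::-1];cv2.imwrite("pics/w11.png",im)
C=cam("wrist",s)
r=env.place_of("wrist","dock");print(r[:1],onz(C,r[0]["xy"],0)) if r else 0
E
```

```text
clock: 19.95
tcp_pos: [487.7, 250.6, 253.3]
ee_rot: [-0.092, 0.093, 0.701, -0.701]
contact_force: [1.1, -0.2, -0.1]
finger_gap: 85.8
clock: 20.45
tcp_pos: [478.0, 332.8, 253.0]
ee_rot: [0.093, -0.092, -0.701, 0.701]
contact_force: [0.0, -0.2, -0.1]
finger_gap: 85.2
[478.   332.8  252.97] [ 0.02 -0.18 -0.1 ] 85.2287720340458
[[-0.97 -0.   -0.26]
 [ 0.26 -0.   -0.97]
 [ 0.   -1.    0.  ]]
[{'xy': [303.9, 157.7], 'p': 0.83}] [488.02 350.9    0.  ]
```

View pics/w11.png

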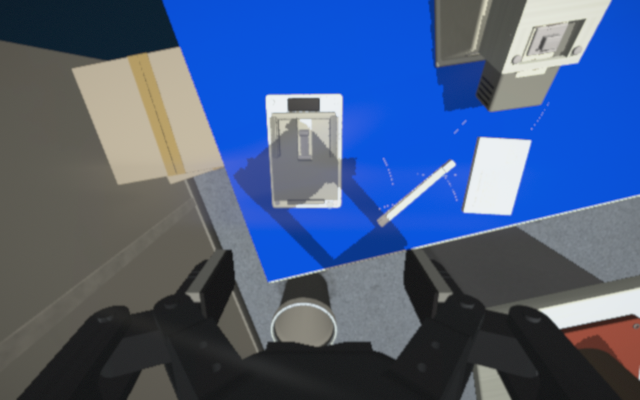

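```bash
python3 - <<'E'
import cv2
im=cv2.imread("pics/w11.png")
cv2.imwrite("pics/w11z.png",cv2.resize(im[85:220,250:360],None,fx=4.4,fy=4.4,interpolation=cv2.INTER_CUBIC))
cv2.imwrite("pics/w11y.png",cv2.resize(im[0:130,430:620],None,fx=4,fy=4,interpolation=cv2.INTER_CUBIC))
E
```

```text
(no output)
```

View pics/w11z.png

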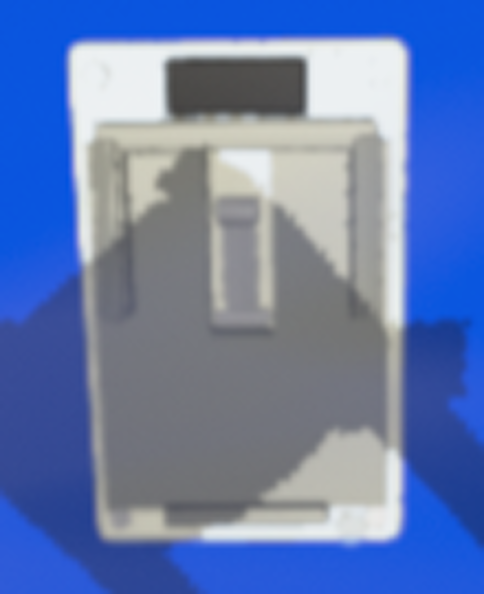

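View pics/w11y.png

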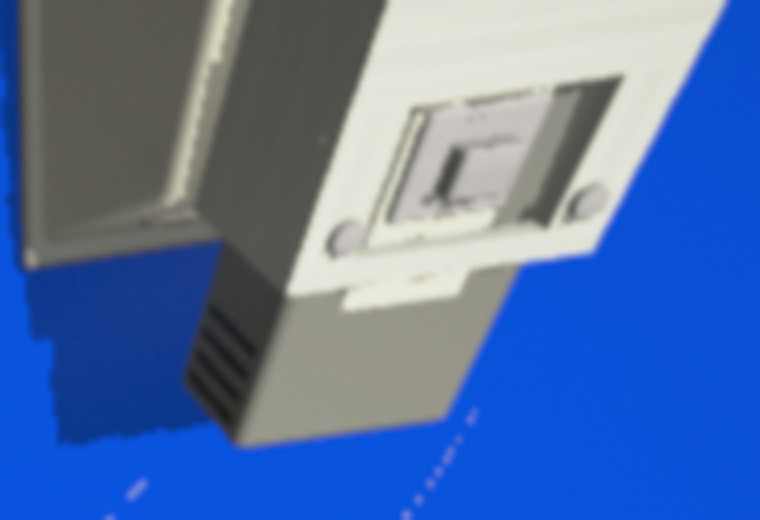

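```bash
python3 - <<'E'
from h import *
np.set_printoptions(precision=1,suppress=True)
C=loadC("w11.npz")
f=lambda u,v:(u/4.4+250,v/4.4+85)
yaw=np.radians(-15);ax=np.array([np.cos(yaw),np.sin(yaw)]);ay=np.array([-ax[1],ax[0]])
g={}
for n,u,z in [("nearstop floor",(245,503),24),("farstop in top",(245,150),32),("guide L top",(128,200),32),("guide R top",(352,200),32),("guideL near end",(120,318),32),("guideR near end",(365,318),32),("hinge slot",(241,328),24),("roller",(238,205),36),
 ("bfl",(100,541),15),("bfr",(403,541),15),("bbl",(70,42),15),("bbr",(408,40),15)]:
    w=onz(C,f(*u),z); g[n]=w; print(n,w, "along",w[:2]@ax,"across",w[:2]@ay)
for a,b in(("bfl","bbl"),("bfr","bbr")): d=(g[b]-g[a]);print(np.degrees(np.arctan2(d[1],d[0])),np.hypot(*d[:2]))
for a,b in(("bfr","bfl"),("bbr","bbl")): d=(g[b]-g[a]);print(np.degrees(np.arctan2(-d[0],d[1])),np.hypot(*d[:2]))
print(np.array([477,348])@ax,np.array([477,348])@ay)
E
```

```text
nearstop floor [437.3 361.6  24. ] along 328.7990998934672 across 462.50754640681237
farstop in top [537.9 332.9  32. ] along 433.404789901344 across 460.74836964159385
guide L top [533.4 367.8  32. ] along 419.98244795397613 across 493.32214746620764
guide R top [517.3 307.9  32. ] along 419.98315345293554 across 431.30841147194815
guideL near end [502.5 379.9  32. ] along 387.0379471006001 across 496.95653691995324
guideR near end [484.4 312.5  32. ] along 387.0404236702097 across 427.2223545607255
hinge slot [489.4 348.1  24. ] along 382.6287321743147 across 462.9440613485552
roller [524.5 338.5  36. ] along 419.0113205287858 across 462.69188263059664
bfl [434.2 410.3  15. ] along 313.15453206928635 across 508.7275376485879
bfr [409.5 318.3  15. ] along 313.1626398707381 across 413.39167805108
bbl [578.  373.1  15. ] along 461.7218601401202 across 510.01097323099316
bbr [554.  281.7  15. ] along 462.2488408031245 across 415.5378951468144
-14.505048560009836 148.57287160515196
-14.175237633640624 149.10164840226923
-14.995127302516012 95.33585994227025
-14.680401492878957 94.47454784924098
370.67759144420836 459.5988720624982
```

```bash
python3 - <<'E'
from h import *
from scipy.optimize import least_squares
np.set_printoptions(precision=2,suppress=True)
C=loadC("w11.npz"); v=(605.1,112.4,np.radians(-6.76))
Z=np.array([[490,111.75],[541.25,104.5]])
r=least_squares(lambda p:(proj(C,bay2w([[p[0],26+p[1],34],[p[0],-26+p[1],34]],*v))-Z).ravel(),[-45,0]);print(r.x,r.fun)
# grasp targets
B=bay2w(np.eye(3),*v)-bay2w([0,0,0],*v)
for gx in(-22,):
    for back in(0,60,100):
        g=bay2w([gx,0,17+back-19],*v)[0]; print("tcp",back,g)
yaw=v[2]
print("tool axes wanted: y",-B[2]," -x",B[0])
s=env.read_state(); print(s["tcp_pos"])
Rw=np.c_[-B[0],-B[2],-B[1]]; print(np.linalg.det(Rw)); print(np.degrees(R.from_matrix(Rw@q2R(s["ee_rot"]).T).as_rotvec()))
E
```

```text
[-42.8    1.08] [-1.19  0.41  1.2  -0.21]
tcp 0 [532.56 121.    73.27]
tcp 60 [502.76 124.53 125.23]
tcp 100 [482.9  126.88 159.87]
tool axes wanted: y [ 0.5  -0.06 -0.87]  -x [ 0.86 -0.1   0.5 ]
[478.26 332.37 253.27]
1.0000000000000306
[ -5.68 -29.48   8.16]
```

```bash
python3 -m handwheel '[[100,[0,-35,-10],[-1.14,-5.9,1.63]],[100,[0,-45,-20],[-1.14,-5.9,1.63]],[100,[0,-45,-20],[-1.14,-5.9,1.63]],[100,[0,-45,-20],[-1.14,-5.9,1.63]],[100,[2,-35.5,-23],[-1.14,-5.9,1.63]],[100,[0,0,0],[0,0,0]],[100,[0,0,0],[0,0,0]],[100,[0,0,0],[0,0,0]]]'; cat > chk2.py <<'E'
from h import *
np.set_printoptions(precision=2,suppress=True)
v=(605.1,112.4,np.radians(-6.76)); O=bay2w([0,0,0],*v)[0]; B=bay2w(np.eye(3),*v)-O
s=env.read_state(); Rt=q2R(s["ee_rot"]); t=s["tcp_pos"]
print(s["clock"],t,s["finger_gap"],"grasp in bay",B@(t-19*Rt[:,1]-O),"F",B@s["contact_force"],"rot err deg",np.degrees(R.from_matrix(np.c_[-B[0],-B[2],-B[1]]@Rt.T).as_rotvec()))
E
python3 chk2.py; python3 - <<'E'
from h import *
cv2.imwrite("pics/w12.png",env.grab_frame("wrist")[:,:,::-1])
E
```

```text
clock: 21.35
tcp_pos: [482.0, 127.9, 163.1]
ee_rot: [-0.144, -0.225, -0.671, 0.692]
contact_force: [0.4, 0.5, 0.5]
finger_gap: 85.7
21.35 [482.05 127.89 163.06] 85.72530868781142 grasp in bay [-21.33   0.89 120.24] F [0.53 0.5  0.26] rot err deg [-0.01  0.26  0.01]
```

View pics/w12.png

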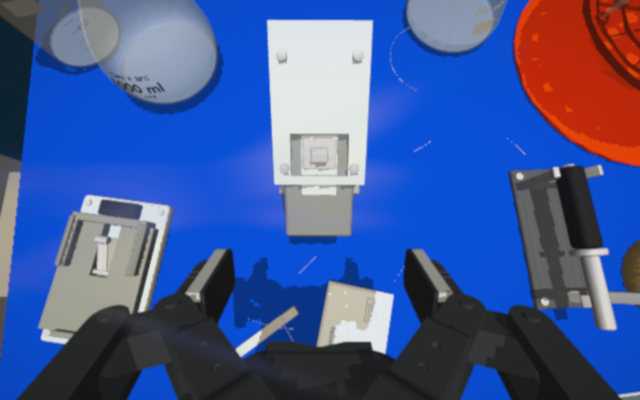

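```bash
python3 -m handwheel '[[100,[14.9,-1.8,-26],[0,0,0]],[100,[14.9,-1.8,-26],[0,0,0]],[100,[9.9,-1.2,-17.3],[0,0,0]],[100,[6,-0.8,-10.4],[0,0,0]],[100,[3,-1,-6],[0,0,0]],[100,[0,0,0],[0,0,0]],[100,[0,0,0],[0,0,0]]]'; python3 chk2.py
```

```text
clock: 22.1
tcp_pos: [529.6, 121.9, 75.7]
ee_rot: [-0.144, -0.223, -0.671, 0.693]
contact_force: [-0.1, 0.4, -0.4]
finger_gap: 85.2
22.1 [529.63 121.86  75.7 ] 85.23161720900904 grasp in bay [-23.42   0.5   20.61] F [-0.32  0.36 -0.27] rot err deg [ 0.04  0.1  -0.09]
```

```bash
python3 -m handwheel '[[80,[1.5,-0.5,-2.6],[0,0,0]],[60,[0,0,0],[0,0,0]],[40,[0,0,0],[0,0,0]],[20,[0,0,0],[0,0,0]],[0,[0,0,0],[0,0,0]],[0,[0,0,0],[0,0,0]],[0,[0,0,0],[0,0,0]],[0,[0,0,0],[0,0,0]]]' 80; python3 chk2.py
```

```text
clock: 22.9
tcp_pos: [530.2, 121.3, 72.8]
ee_rot: [-0.144, -0.223, -0.671, 0.693]
contact_force: [-4.1, 1.2, 6.0]
finger_gap: 50.8
22.9 [530.21 121.27  72.76] 50.77771699971377 grasp in bay [-24.32  -0.01  17.74] F [-0.63  0.72  7.33] rot err deg [ 0.05  0.07 -0.11]
```

```bash
python3 -m handwheel '[[0,[-1.72,0.2,-1],[0,0,0]],[0,[-1.72,0.2,-1],[0,0,0]],[0,[-2.58,0.3,-1.5],[0,0,0]],[0,[-2.58,0.3,-1.5],[0,0,0]],[0,[-3.44,0.4,-2],[0,0,0]],[0,[-3.44,0.4,-2],[0,0,0]],[0,[-3.44,0.4,-2],[0,0,0]]]'; python3 chk2.py
```

```text
clock: 23.6
tcp_pos: [514.0, 123.3, 63.4]
ee_rot: [-0.145, -0.225, -0.671, 0.692]
contact_force: [10.1, -1.1, -1.3]
finger_gap: 51.2
23.6 [513.95 123.32  63.42] 51.217301616189374 grasp in bay [-43.28   0.09  17.85] F [ 8.15  0.14 -6.22] rot err deg [-0.    0.37 -0.09]
```

```bash
python3 -m handwheel '[[0,[-3.44,0.4,-2],[0,0,0]],[0,[-3.44,0.4,-2],[0,0,0]],[0,[-3.44,0.4,-2],[0,0,0]],[0,[-4.3,0.5,-2.5],[0,0,0]],[0,[-4.3,0.5,-2.5],[0,0,0]],[0,[-4.3,0.5,-2.5],[0,0,0]],[0,[-4.3,0.5,-2.5],[0,0,0]],[0,[-4.3,0.5,-2.5],[0,0,0]],[0,[-4.3,0.5,-2.5],[0,0,0]],[0,[-4.3,0.5,-2.5],[0,0,0]]]'; python3 chk2.py; python3 - <<'E'
from h import *
im=env.grab_frame("scene")[:,:,::-1]
cv2.imwrite("pics/s13.png",cv2.resize(im[150:290,200:340],None,fx=4,fy=4,interpolation=cv2.INTER_CUBIC))
cv2.imwrite("pics/w13.png",env.grab_frame("wrist")[:,:,::-1])
E
```

```text
clock: 24.6
tcp_pos: [470.0, 127.8, 36.9]
ee_rot: [-0.143, -0.222, -0.671, 0.693]
contact_force: [0.2, 0.4, -2.2]
finger_gap: 51.1
24.6 [469.98 127.78  36.87] 51.051032568647244 grasp in bay [-94.7   -0.62  16.95] F [-0.97  0.38 -2.  ] rot err deg [ 0.06 -0.03 -0.07]
```

View pics/s13.png

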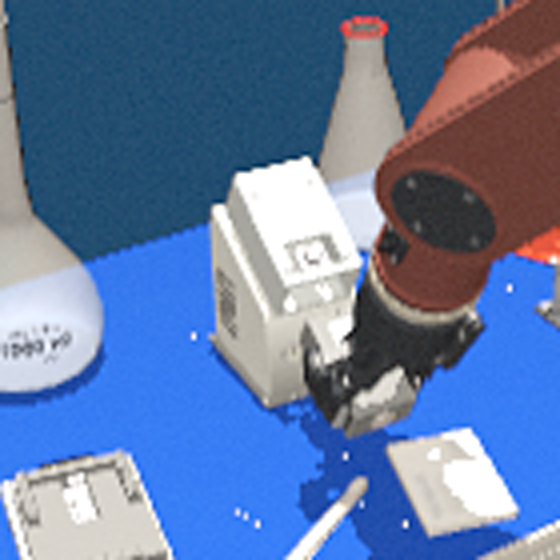

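View pics/w13.png

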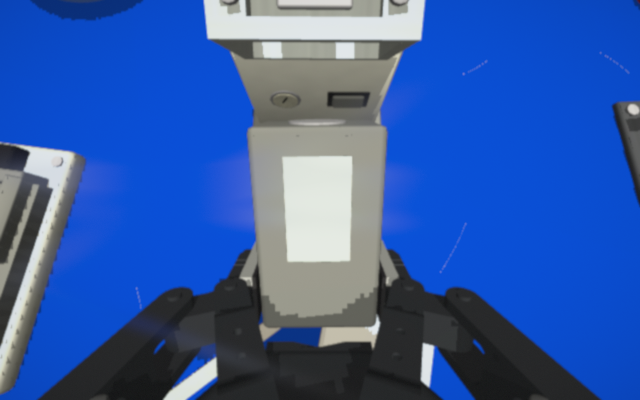

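```bash
python3 - <<'E'
from h import *
np.set_printoptions(precision=2,suppress=True)
c=env.get_calibration("wrist"); K=c["K"]; T=c["hand_eye"]
def tool_on(uv,y):
    d=T[:3,:3]@np.array([(uv[0]-K[0,2])/K[0,0],-(uv[1]-K[1,2])/K[1,1],-1]); t=T[:3,3]; return t+d*(y-t[1])/d[1]
for uv in [(248,127),(386,126),(264,326),(378,327)]: print(tool_on(uv,-36))
yaw=np.radians(-14.8);ax=np.array([np.cos(yaw),np.sin(yaw),0]);ay=np.array([-ax[1],ax[0],0])
Rw=np.c_[-ax,[0,0,-1],-ay]; s=env.read_state()
print(np.degrees(R.from_matrix(Rw@q2R(s["ee_rot"]).T).as_rotvec()))
E
```

```text
[-69.71 -36.   -25.05]
[-70.07 -36.    24.12]
[ 17.2  -36.   -24.27]
[ 17.69 -36.    26.69]
[ 5.67 29.41 -7.96]
```

```bash
python3 -m handwheel '[[0,[-10,0,15],[0,0,0]],[0,[-10,0,30],[0,0,0]],[0,[0,20,30],[0,0,0]],[0,[0,30,25],[1.42,7.35,-1.99]],[0,[0,35,10],[1.42,7.35,-1.99]],[0,[0,35,0],[1.42,7.35,-1.99]],[0,[0,35,0],[1.42,7.35,-1.99]],[0,[5,35,0],[0,0,0]],[0,[5,30,0],[0,0,0]],[0,[2,6,0],[0,0,0]]]';python3 -m handwheel '[[0,[0,0,0],[0,0,0]],[0,[0,0,0],[0,0,0]],[0,[0,0,0],[0,0,0]]]'; cat > chk3.py <<'E'
from h import *
np.set_printoptions(precision=2,suppress=True)
yaw=np.radians(-14.8);ax=np.array([np.cos(yaw),np.sin(yaw),0]);ay=np.array([-ax[1],ax[0],0])
Rw=np.c_[-ax,[0,0,-1],-ay]; s=env.read_state();Rt=q2R(s["ee_rot"])
print(s["clock"],s["tcp_pos"],s["finger_gap"],s["contact_force"],"rot left",np.degrees(R.from_matrix(Rw@Rt.T).as_rotvec()),"shift left",np.array([462.6,354.5,22])-s["tcp_pos"])
E
python3 chk3.py;python3 - <<'E'
from h import *
s=env.read_state();np.savez("w14.npz",p=s["tcp_pos"],q=s["ee_rot"])
cv2.imwrite("pics/w14.png",env.grab_frame("wrist")[:,:,::-1])
E
```

```text
clock: 25.7
tcp_pos: [463.4, 356.6, 147.2]
ee_rot: [-0.09, 0.091, 0.702, -0.701]
contact_force: [1.5, 0.8, -2.5]
finger_gap: 51.0
clock: 26.0
tcp_pos: [462.6, 352.7, 147.4]
ee_rot: [-0.091, 0.092, 0.701, -0.701]
contact_force: [-0.4, 0.0, -3.1]
finger_gap: 50.9
26.0 [462.61 352.74 147.42] 50.92203929819679 [-0.43  0.05 -3.1 ] rot left [0.01 0.1  0.08] shift left [  -0.01    1.76 -125.42]
```

View pics/w14.png

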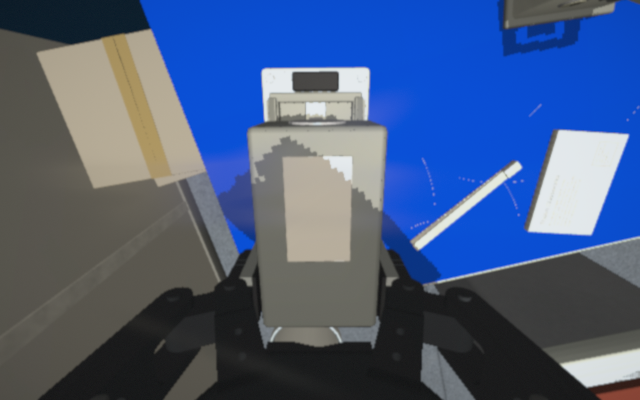

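```bash
python3 -m handwheel '[[0,[0,1,-30],[0,0,0]],[0,[0,0.5,-35],[0,0,0]],[0,[0,0,-20],[0,0,0]],[0,[0,0,-10],[0,0,0]],[0,[0,0,0],[0,0,0]],[0,[0,0,0],[0,0,0]]]';python3 chk3.py;python3 - <<'E'
from h import *
s=env.read_state();np.savez("w15.npz",p=s["tcp_pos"],q=s["ee_rot"])
im=env.grab_frame("wrist")[:,:,::-1];cv2.imwrite("pics/w15.png",im)
im=env.grab_frame("scene")[:,:,::-1]
cv2.imwrite("pics/s15.png",cv2.resize(im[220:320,170:290],None,fx=5,fy=5,interpolation=cv2.INTER_CUBIC))
E
```

```text
clock: 26.65
tcp_pos: [463.6, 355.4, 53.7]
ee_rot: [-0.09, 0.093, 0.702, -0.701]
contact_force: [0.3, 0.0, -2.3]
finger_gap: 51.2
26.65 [463.63 355.44  53.71] 51.190277193965954 [ 0.29  0.   -2.31] rot left [-0.06  0.2   0.06] shift left [ -1.03  -0.94 -31.71]
```

View pics/w15.png

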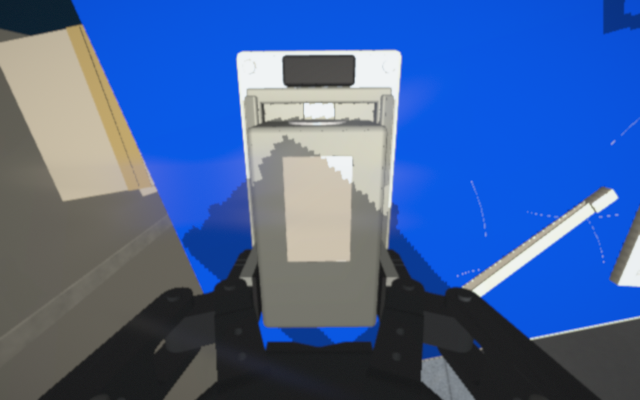

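View pics/s15.png

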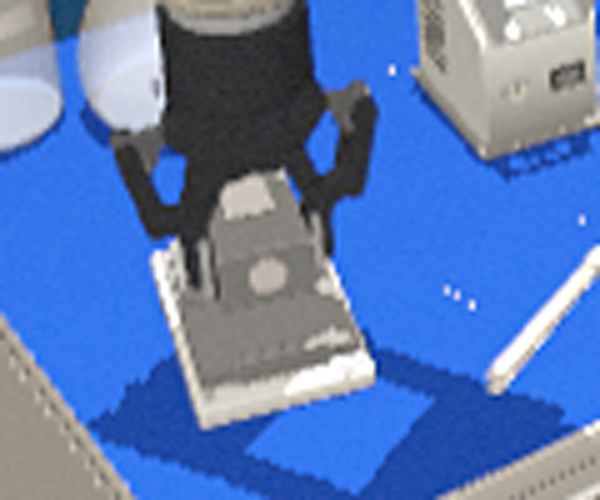

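```bash
python3 - <<'E'
from h import *
np.set_printoptions(precision=1,suppress=True)
C=loadC("w15.npz");S=cam("scene")
yaw=np.radians(-14.8);ax=np.array([np.cos(yaw),np.sin(yaw),0]);ay=np.array([-ax[1],ax[0],0])
f=lambda x,y,z:np.array([487.7,347.9,z])+x*ax+y*ay
print(proj(C,[f(52,31,32),f(52,-31,32),f(52,0,24),f(56,31,32)]))
print((proj(S,[f(-52,31,32),f(-52,-31,32),f(52,31,32),f(-45,26,58)])-[170,220])*5)
im=cv2.imread("pics/w15.png");cv2.imwrite("pics/w15z.png",cv2.resize(im[40:140,220:420],None,fx=4,fy=4,interpolation=cv2.INTER_CUBIC))
E
```

```text
[[262.9 103.6]
 [378.3 103.5]
 [320.5 103.5]
 [262.5  95.7]]
[[217.8 352.4]
 [333.5 324.7]
 [183.5 242.9]
 [219.9 302.9]]
```

View pics/w15z.png

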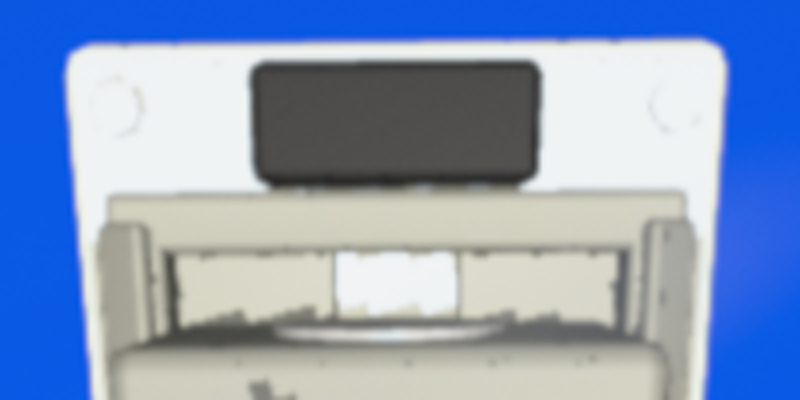

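```bash
python3 -m handwheel '[[0,[-0.5,-1,-10],[0,0,0]],[0,[0,0,-8],[0,0,0]],[0,[0,0,-4],[0,0,0]],[0,[0,0,0],[0,0,0]],[0,[0,0,0],[0,0,0]]]';python3 chk3.py
```

```text
clock: 27.25
tcp_pos: [462.1, 354.2, 30.2]
ee_rot: [-0.091, 0.092, 0.701, -0.701]
contact_force: [-0.0, 0.3, -1.6]
finger_gap: 50.8
27.25 [462.08 354.2   30.16] 50.78979151556085 [-0.01  0.33 -1.65] rot left [0.   0.08 0.04] shift left [ 0.52  0.3  -8.16]
```

```bash
python3 -m handwheel '[[0,[0,0,-2.5],[0,0,0]],[0,[0,0,-1.5],[0,0,0]],[0,[0,0,-1],[0,0,0]],[0,[0,0,0],[0,0,0]],[0,[0,0,0],[0,0,0]]]';python3 chk3.py;python3 - <<'E'
from h import *
im=env.grab_frame("wrist")[:,:,::-1];cv2.imwrite("pics/w16.png",im)
im=env.grab_frame("scene")[:,:,::-1]
cv2.imwrite("pics/s16.png",cv2.resize(im[240:320,180:260],None,fx=7,fy=7,interpolation=cv2.INTER_CUBIC))
E
```

```text
clock: 27.75
tcp_pos: [462.2, 354.3, 25.5]
ee_rot: [-0.091, 0.092, 0.701, -0.701]
contact_force: [0.7, 0.2, -2.3]
finger_gap: 50.8
27.75 [462.25 354.27  25.47] 50.81588698933105 [ 0.73  0.18 -2.25] rot left [-0.01  0.1   0.04] shift left [ 0.35  0.23 -3.47]
```

View pics/w16.png

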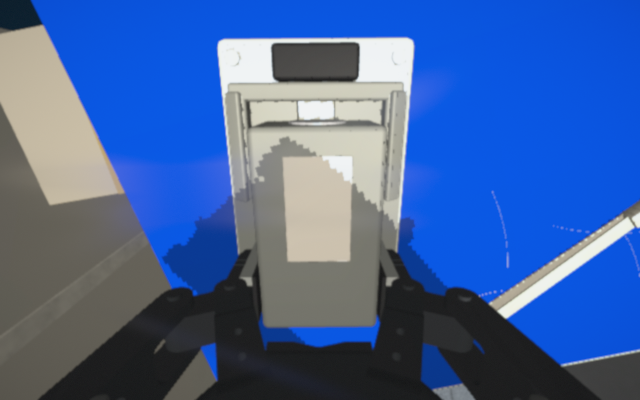

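View pics/s16.png

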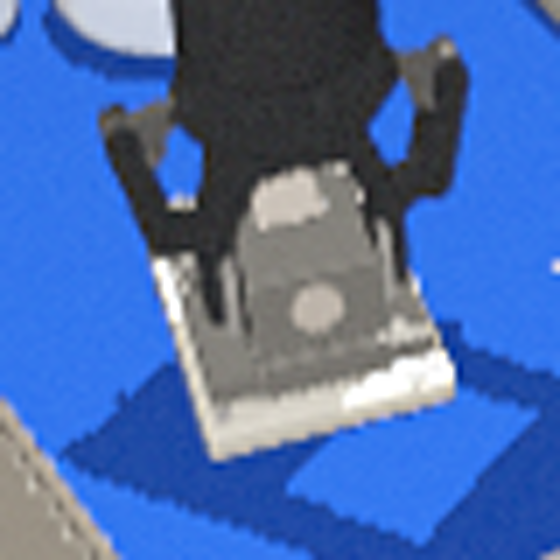

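```bash
python3 -m handwheel '[[0,[0,0,-1],[0,0,0]],[0,[0,0,-1],[0,0,0]],[0,[0,0,0],[0,0,0]],[0,[0,0,0],[0,0,0]]]';python3 chk3.py
```

```text
clock: 28.25
tcp_pos: [462.2, 354.3, 23.4]
ee_rot: [-0.091, 0.092, 0.701, -0.701]
contact_force: [-1.3, -0.1, -2.7]
finger_gap: 51.1
28.25 [462.23 354.26  23.42] 51.06798655723421 [-1.34 -0.1  -2.75] rot left [-0.01  0.1   0.04] shift left [ 0.37  0.24 -1.42]
```

```bash
python3 -m handwheel '[[0,[0,0,-1],[0,0,0]],[0,[0,0,0],[0,0,0]],[0,[0,0,0],[0,0,0]]]';python3 chk3.py
```

```text
clock: 28.55
tcp_pos: [462.4, 354.3, 23.2]
ee_rot: [-0.091, 0.092, 0.701, -0.701]
contact_force: [-3.2, -1.8, 5.7]
finger_gap: 50.7
28.55 [462.36 354.33  23.19] 50.674123883329145 [-3.24 -1.84  5.75] rot left [-0.01  0.11  0.03] shift left [ 0.24  0.17 -1.19]
```

```bash
python3 -m handwheel '[[65,[0,0,0],[0,0,0]],[75,[0,0,0],[0,0,0]],[90,[0,0,0],[0,0,0]],[90,[0,0,0],[0,0,0]],[90,[0,0,0],[0,0,0]],[90,[0,0,15],[0,0,0]],[90,[0,0,35],[0,0,0]],[90,[0,0,45],[0,0,0]],[90,[0,0,45],[0,0,0]]]';python3 -m handwheel '[[90,[0,0,45],[0,0,0]],[90,[0,0,40],[0,0,0]],[90,[0,0,0],[0,0,0]],[90,[0,0,0],[0,0,0]],[90,[0,0,0],[0,0,0]]]';python3 - <<'E'
from h import *
np.set_printoptions(precision=2,suppress=True)
s=env.read_state();np.savez("w17.npz",p=s["tcp_pos"],q=s["ee_rot"]);print(s["tcp_pos"],s["contact_force"])
im=env.grab_frame("wrist")[:,:,::-1];cv2.imwrite("pics/w17.png",im)
cv2.imwrite("pics/w17z.png",cv2.resize(im[85:255,240:370],None,fx=3.5,fy=3.5,interpolation=cv2.INTER_CUBIC))
C=cam("wrist",s)
yaw=np.radians(-14.8);ax=np.array([np.cos(yaw),np.sin(yaw),0]);ay=np.array([-ax[1],ax[0],0])
f=lambda x,y,z:np.array([487.7,347.9,z])+x*ax+y*ay
print((proj(C,[f(45,26,58),f(45,-26,58),f(-45,26,58),f(-45,-26,58),f(52,31,32),f(-52,0,32)])-[240,85])*3.5)
im=env.grab_frame("scene")[:,:,::-1]
cv2.imwrite("pics/s17.png",cv2.resize(im[230:320,180:270],None,fx=6,fy=6,interpolation=cv2.INTER_CUBIC))
S=cam("scene");print((proj(S,[f(45,26,58),f(45,-26,58),f(-45,26,58),f(-45,-26,58),f(-45,26,24)])-[180,230])*6)
E
```

```text
clock: 29.45
tcp_pos: [461.9, 354.1, 164.7]
ee_rot: [-0.091, 0.092, 0.701, -0.701]
contact_force: [0.6, 0.2, -0.0]
finger_gap: 77.1
clock: 29.95
tcp_pos: [461.6, 353.9, 246.5]
ee_rot: [0.091, -0.091, -0.701, 0.701]
contact_force: [-0.0, -0.3, 0.1]
finger_gap: 76.7
[461.56 353.86 246.54] [-0.01 -0.32  0.1 ]
[[188.37  79.26]
 [356.19  79.27]
 [195.26 358.24]
 [349.78 358.27]
 [179.14  55.66]
 [272.76 356.76]]
[[167.6  191.88]
 [278.34 167.85]
 [203.87 303.52]
 [321.03 276.32]
 [211.52 365.07]]
```

View pics/w17z.png

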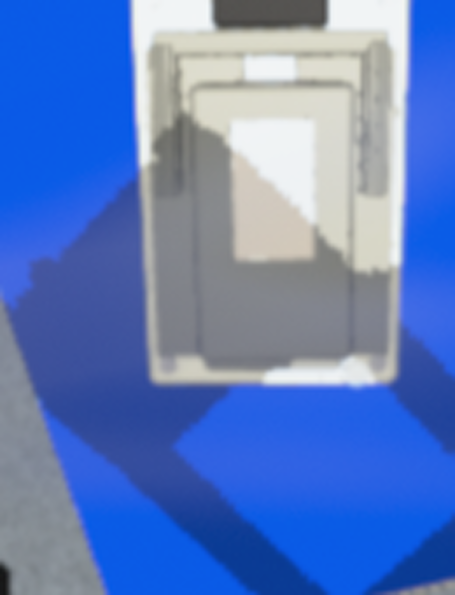

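View pics/s17.png

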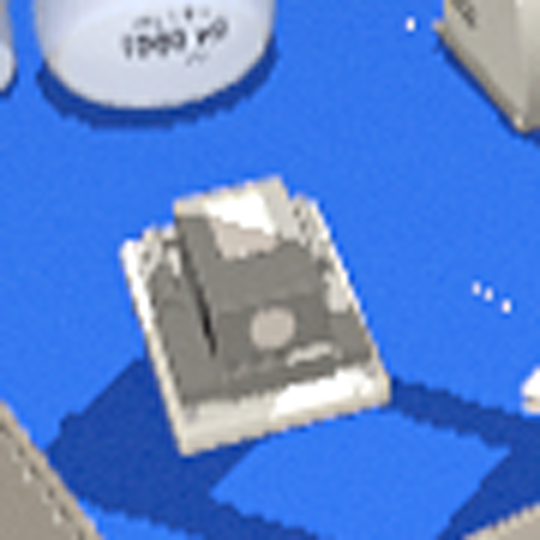

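```bash
python3 -c "
from cell import env
print(env.sign_off()); print(env.read_state()['clock'])"
```

```text
the job is handed in; nothing more can be done
None
the job is handed in; nothing more can be done
```

The job is handed in at about 30 s on the robot clock, against the 72 s limit, and no verdict came back.

- **Pressing out:** I took the drift from its rest and pressed the cartridge through the access hole at about 10 N, well under the 45 N limit. The head stood roughly 45 mm out of the mouth; a later wrist view made it 43 to 44 mm, still held.
- **Drift:** It is back on its rest. In the picture taken after I let go, it lies within about 2 mm of where it started.
- **Cartridge:** I drew it out by hand and set it in the dock, tail to the far end. The last wrist picture shows it lying flat, about 1 mm toward the robot lengthwise and within about 1 mm sideways. The hand was clear above it.

- **Not directly seen:** The presence lever is hidden under the cartridge. I take it as held down only because the cartridge lies flat on the floor.
- **Not re-measured:** I did not re-measure the glassware and tape at the end, but no force reading suggested the arm touched them.
- **Slight disagreement:** In the wrist picture of the held cartridge, its size came out 2 to 3 mm small. Where I held it was therefore uncertain by about 1 to 2 mm.

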